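# Hang gate brackets on the coating stand, then extract and spray

## Task

Hang every gate bracket standing on the bench on the coating stand, one to a post: eye down over the pin until it sits on the post, with that pin's keeper flap, which the eye must lift on its way in, fallen fully shut again above it. When all hang there, flip the extractor's toggle switch on, press the spray can's cap fully down for a good half second, let it up, and flip the extractor off again. Never press the cap while the extractor is off, and leave the tape measure, masking tape and pliers where they lie.

Things in the scene. Friction and masses are not known exactly. Their poses are not given: they have to be found in the camera images.
- bracket0: Steel gate bracket, upright on the bench (may be absent), all alike, 0.18-0.35 kg. Origin: underside, on the axis of the box section. Section 44 (x) x 34 (y) x 110 mm high; grasp across y near the top. Heavy foot plate 10 mm thick, x -36 to +37, y -34 to +34 mm. A level eye plate sticks out to +x (x 22 to 74, y -17 to +17 mm), 8 mm thick, underside 70 mm up.
- bracket0_eye (a point): Centre of bracket0's 20 mm round through hole in the eye plate, at the plate's underside: 56 mm ahead (+x) of the bracket's origin and 70 mm up.
- bracket1: Steel gate bracket, upright on the bench (may be absent), all alike, 0.18-0.35 kg. Origin: underside, on the axis of the box section. Section 44 (x) x 34 (y) x 110 mm high; grasp across y near the top. Heavy foot plate 10 mm thick, x -36 to +37, y -34 to +34 mm. A level eye plate sticks out to +x (x 22 to 74, y -17 to +17 mm), 8 mm thick, underside 70 mm up.
- bracket1_eye (a point): Centre of bracket1's 20 mm round through hole in the eye plate, at the plate's underside: 56 mm ahead (+x) of the bracket's origin and 70 mm up.
- bracket2: Steel gate bracket, upright on the bench (may be absent), all alike, 0.18-0.35 kg. Origin: underside, on the axis of the box section. Section 44 (x) x 34 (y) x 110 mm high; grasp across y near the top. Heavy foot plate 10 mm thick, x -36 to +37, y -34 to +34 mm. A level eye plate sticks out to +x (x 22 to 74, y -17 to +17 mm), 8 mm thick, underside 70 mm up.
- bracket2_eye (a point): Centre of bracket2's 20 mm round through hole in the eye plate, at the plate's underside: 56 mm ahead (+x) of the bracket's origin and 70 mm up.
- bracket3: Steel gate bracket, upright on the bench (may be absent), all alike, 0.18-0.35 kg. Origin: underside, on the axis of the box section. Section 44 (x) x 34 (y) x 110 mm high; grasp across y near the top. Heavy foot plate 10 mm thick, x -36 to +37, y -34 to +34 mm. A level eye plate sticks out to +x (x 22 to 74, y -17 to +17 mm), 8 mm thick, underside 70 mm up.
- bracket3_eye (a point): Centre of bracket3's 20 mm round through hole in the eye plate, at the plate's underside: 56 mm ahead (+x) of the bracket's origin and 70 mm up.
- stand: Fixed grey stand; origin on the bench under the middle of the row of 4 pins. Posts 30x30 mm, 95 mm apart along y, on a 16 mm base reaching 35 mm in front of the pins' axes; on each a pin. Extraction box behind, front 85 mm behind the pins, top 158 mm up. A bracket hangs with its x along the stand's x, section on the robot's side; its foot plate clears the post by 4 mm, then leans on it.
- pin0 (a point): Foot of the pin on post 0 (rightmost, -y), on its axis, at the top of the post where the eye plate's underside comes to sit, 105 mm above the bench. The pin is 12 mm thick and 26 mm tall.
- keeper0 (a joint): Gravity keeper flap over pin 0, 28 mm wide, hinged 80 mm behind (+x of) the pin: 0 = shut (underside 3 mm above the pin's top), grows to 1.2 rad as it is lifted. 40 g, falls shut by itself. Its nose ramps up at 45 degrees, 4 to 25 mm in front of the pin's axis: an eye plate moved level to +x 5 mm above the pin's top lifts it; lowered over the pin, it lets it fall.
- pin1 (a point): Foot of the pin on post 1 (second from the right), on its axis, at the top of the post where the eye plate's underside comes to sit, 105 mm above the bench. The pin is 12 mm thick and 26 mm tall.
- keeper1 (a joint): Gravity keeper flap over pin 1, 28 mm wide, hinged 80 mm behind (+x of) the pin: 0 = shut (underside 3 mm above the pin's top), grows to 1.2 rad as it is lifted. 40 g, falls shut by itself. Its nose ramps up at 45 degrees, 4 to 25 mm in front of the pin's axis: an eye plate moved level to +x 5 mm above the pin's top lifts it; lowered over the pin, it lets it fall.
- pin2 (a point): Foot of the pin on post 2 (third from the right), on its axis, at the top of the post where the eye plate's underside comes to sit, 105 mm above the bench. The pin is 12 mm thick and 26 mm tall.
- keeper2 (a joint): Gravity keeper flap over pin 2, 28 mm wide, hinged 80 mm behind (+x of) the pin: 0 = shut (underside 3 mm above the pin's top), grows to 1.2 rad as it is lifted. 40 g, falls shut by itself. Its nose ramps up at 45 degrees, 4 to 25 mm in front of the pin's axis: an eye plate moved level to +x 5 mm above the pin's top lifts it; lowered over the pin, it lets it fall.
- pin3 (a point): Foot of the pin on post 3 (leftmost, +y), on its axis, at the top of the post where the eye plate's underside comes to sit, 105 mm above the bench. The pin is 12 mm thick and 26 mm tall.
- keeper3 (a joint): Gravity keeper flap over pin 3, 28 mm wide, hinged 80 mm behind (+x of) the pin: 0 = shut (underside 3 mm above the pin's top), grows to 1.2 rad as it is lifted. 40 g, falls shut by itself. Its nose ramps up at 45 degrees, 4 to 25 mm in front of the pin's axis: an eye plate moved level to +x 5 mm above the pin's top lifts it; lowered over the pin, it lets it fall.
- isolator: Extractor switch box, fixed, 90 (x) x 80 (y) x 55 mm high, with a toggle lever on top. Origin: centre of the underside. The lever turns about the box's y axis, pivot 66 mm above the origin, and moves in the box's x-z plane. It ends 75 mm from the pivot in a black crossbar, 18 mm thick and 50 mm long along y.
- toggle (a joint): Toggle lever: 0 = off (leaning 0.55 rad to the box's -x, toward the robot), 1.1 = on (leaning 0.55 rad to +x, away). Top-heavy: past upright (0.55) it falls to the nearer end by itself; a light push of under 1 N moves it.
- cap_top (a point): Centre of the top of the spray can's white cap, 34 mm in diameter, 150 mm above the bench when up. The can (55 mm in diameter, upright, nozzle looking along the posts) is clamped on the stand at the right (-y) end of the row, 220 mm from the stand's origin.
- cap (a joint): Travel of the cap, pressed straight down: 0 = up, 8 mm = fully down; springs back. 1.4 N at the start to 5 N fully down.
- tape_measure: Yellow tape measure 40x87x68 mm; leave alone. Origin: centre of the underside.
- masking_tape: Roll of masking tape 70 mm in diameter, 25 mm high; leave alone. Origin: centre of the underside.
- pliers_red: Pliers with red grips, 171 mm long, lying flat; leave alone. Origin: centre of the underside.

How it is judged:
By the outcome, as a careful person would: the job done as asked, in the order asked, and still so for the second after the job is handed in, with the robot touching nothing.
Of bracket0, bracket1, bracket2, bracket3 only 3 to 4 are there at a start; the rules pass over those that are not, and their reading is None.
At some moment in a run one of bracket0, bracket1, bracket2, bracket3 may be knocked a few centimetres aside while the robot is not near it.
It also fails if it takes over 205 s, if anything falls off the work surface, if the arm or the gripper's body presses on something with over 40 N, if the wrist force passes 120 N, or if a joint passes its speed limit or range.

## Robot

A 6-joint arm with a two-finger parallel gripper is mounted at the origin on a cart in front of the work surface, level with it; the furniture and walls round the work are solid. World frame = base frame: x ahead of the robot, y to its left, z up, the work surface at z = 0. Lengths are in mm, angles in rad, forces in N, time in s.
With the tool pointing down it reaches from about 350 to 975 mm from the base axis. Payload 7.1 kg.
Tool frame: the origin (TCP) lies on the front face of the gripper's body, between the roots of the fingers; the fingertips stand 80 mm ahead of it and the grasp point (between the pads) lies 61 mm ahead of it; z points along the fingers, y is the direction in which the jaws open and shut (so a half turn about z gives the same grasp; the last joint's range is limited). The gripper opens to 88 mm and grips with 3 to 60 N. Pads are 20 mm wide; open, the fingers measure 115 mm over their backs; the gripper's body (75 mm by 178 mm) begins 61 mm behind the grasp point.
Start: joints at [-1.321, 0.423, 1.63, -0, 1.089, -0.019], TCP at [166.003, -602.535, 302.675] pointing down, gripper open.
Joint ranges: [-3, 3], [-0.9, 2.11], [0.09, 2.58], [-1.31, 4.45], [0.11, 2.69], [-2.54, 2.54]. Speed limits (rad/s): [2.39, 2.39, 3.01, 3.14, 3.14, 3.14].

## Interface

Orientations are given as a unit quaternion [w, x, y, z].
In Python, from rig import bot, cams, job, search_frame, masks_of gives the robot as it stands.
- The arm moves only by the tool jog_arm, never from a script. Its arguments are lists of equal length, an entry for each row: "grip": the finger opening in cm, from 0 to 8.78; "offset": the shift along the world's x, y, z in cm, a list of three; "turn": the turn, a rotation vector about the world's x, y, z in degrees, a list of three. In form: {"grip": [grip, ...], "offset": [[tx, ty, tz], ...], "turn": [[ax, ay, az], ...]}. A call has 1 to 20 rows; each row shifts and turns the pose as measured when the row begins; what a row does not reach is not made up. A row lasts 1/8 s, in which the tool goes at most 62.5 mm and 10.7 degrees, less where a joint would pass 70% of its speed; a pose out of reach is approached as far as the arm can. A call with a gripper value outside its range is refused whole. The fingers move at their own pace and stop on an object; "squeeze" is the grip in N (left out, the last holds). Time passes only in rows, so rows that do not move let the fingers close. It gives the time, the measured TCP pose, the force and the opening at its end, in the units of the state.
- bot.get_obs(): the state, without advancing time (a new reading comes with each control period).
- cams.camera(name): name is "side" or "top" or "wrist"; returns the picture (400x640x3 uint8, blue, green, red); there is no depth.
- cams.camera_model(name): a dict with "fx", "fy", "cx", "cy" (pixels), "dist_coeffs" ([k1, k2, p1, p2, k3] as OpenCV has them; the pictures are not rectified), "R" (3x3) and "t" (3): a world point X has camera coordinates R X + t; the wrist camera has in their place "tool_from_camera" (4x4, takes a point from camera to tool coordinates, whose origin is the TCP and whose axes are the flange's). Camera axes: x right, y down, z forward; pixel columns grow to the right and rows downward; lengths in mm; the calibration is good to about 2 mm. A picture is of the moment at which its call begins: read the wrist's pose just before it. camera_model takes no time and is no camera call.
- job.close_job(): hands the job in, once; it reports no verdict.
Trained networks look in the newest picture that a camera, given by its name, has taken for a name from the list of things; names that differ only in an ending like _2 or _b are one class to them, and where a whole thing is asked for, a point or a joint stands for the part that bears it (a point fixed in the world has none). Each returns a list of dicts, best first, with "p" (0 to 1); they miss things now and then, are a little off and sometimes report something else, mostly with a low value. They report only what shows in the picture. A call takes as long as a camera call.
- search_frame(camera, target): "at" ([x, y, z] in mm, in world coordinates, good to about 4 mm: the middle of the surface that is visible of it).
- masks_of(camera, target): "pixels" (400x640 bool, what is visible of it).
The state is a dict: "time_s": time; "q": joint angles; "qvel": joint speeds; "tau": joint torques, N m; "tcp_pos": TCP position; "eef_rot": TCP orientation; "ft_force": force on the tool from outside, world axes, zero at the start; "torque": the same for the moment, N m; "finger_gap": opening from 0.0 (shut) to 1.0 (fully open).
Only numpy, scipy, OpenCV 4.12 (cv2) and the standard library are available. Lean on these libraries where they do the work, as an engineer would, in place of code of your own. Each camera call takes 0.05 s, during which the arm holds its last target.

## Working session

There is one attempt and no reset: what is moved stays moved. The work goes in short steps, Python scripts to look and compute and a tool call to move; the robot and the scene stay as the last step left them, time stands still between calls to the robot, and variables do not carry over. Pictures are saved under pics/ and viewed, and the job is handed in when it is done.

Besides the shell and the picture viewer there is one more tool, called after "Call:" as a command line: name --argument value ..., lists and objects as JSON in quotes. jog_arm: Moves the arm, as the interface text tells. Its arguments: {"type":"object","properties":{"grip":{"type":"array"},"offset":{"type":"array"},"turn":{"type":"array"},"squeeze":{"type":"number"}},"required":["grip","offset","turn"]}

```bash
mkdir -p pics; python3 - <<'E'
from rig import bot,cams,job,search_frame,masks_of
import cv2
o=bot.get_obs();print({k:o[k] for k in('time_s','tcp_pos','eef_rot','finger_gap','ft_force')})
for c in('side','top','wrist'):
    cv2.imwrite(f'pics/{c}0.png',cams.camera(c)); m=cams.camera_model(c);print(c,m)
E
```

```text
{'time_s': 0.0, 'tcp_pos': array([ 165.89277598, -602.14862275,  301.92517352]), 'eef_rot': array([-7.43126968e-04,  9.90982980e-01,  1.33985716e-01, -9.26048944e-05]), 'finger_gap': 1.0013711741110518, 'ft_force': array([-0.35118759,  0.03601834,  0.87167966])}
side {'fx': 410.39563979461775, 'fy': 410.39563979461775, 'cx': 317.0895843599431, 'cy': 200.55098593116708, 'dist_coeffs': array([0.0206122, 0.       , 0.       , 0.       , 0.       ]), 'R': array([[-0.83752883, -0.54627207,  0.01150149],
       [-0.21168603,  0.30500133, -0.92852745],
       [ 0.50372064, -0.78010321, -0.37108557]]), 't': array([ 435.41661942,  217.5317285 , 1374.06452849])}
top {'fx': 491.46978508674175, 'fy': 491.46978508674175, 'cx': 316.37605909954516, 'cy': 199.641000636179, 'dist_coeffs': array([-0.07015669,  0.        ,  0.        ,  0.        ,  0.        ]), 'R': array([[-0.02287191, -0.99972156,  0.00580317],
       [-0.98985891,  0.02183147, -0.14036641],
       [ 0.14020063, -0.00895477, -0.99008262]]), 't': array([-1.35944495e-01,  5.79752552e+02,  1.52469688e+03])}
wrist {'fx': 349.4755742035332, 'fy': 349.4755742035332, 'cx': 318.948213232066, 'cy': 199.80127616338171, 'dist_coeffs': array([-0.07517437,  0.        ,  0.        ,  0.        ,  0.        ]), 'tool_from_camera': array([[-5.34974546e-04, -9.55103470e-01, -2.96271962e-01,
         8.08673117e+01],
       [ 9.99999305e-01, -1.99737960e-04, -1.16178309e-03,
        -6.76013161e-01],
       [ 1.05044630e-03, -2.96272378e-01,  9.55102913e-01,
        -8.08476950e+01],
       [ 0.00000000e+00,  0.00000000e+00,  0.00000000e+00,
         1.00000000e+00]])}
```

View pics/top0.png

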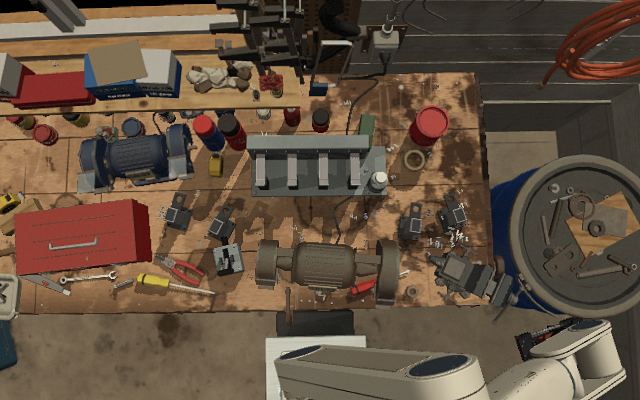

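View pics/side0.png

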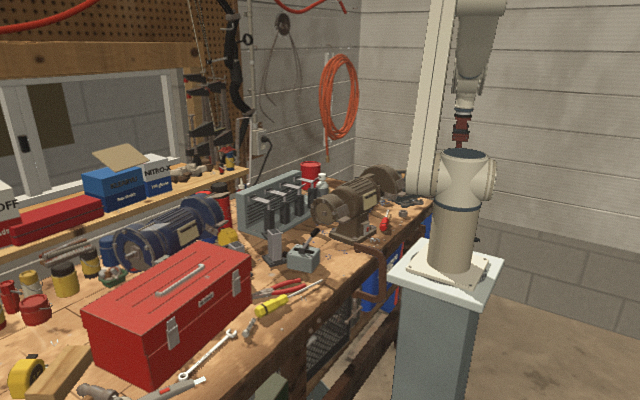

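```bash
cat > h.py <<'E'
from rig import bot,cams,job,search_frame,masks_of
import cv2,numpy as np
from scipy.spatial.transform import Rotation as Rn
def cm(c):
    m=cams.camera_model(c);K=np.array([[m['fx'],0,m['cx']],[0,m['fy'],m['cy']],[0,0,1]]);d=np.array(m['dist_coeffs'])
    if c=='wrist':
        o=bot.get_obs();q=o['eef_rot'];T=np.eye(4);T[:3,:3]=Rn.from_quat([q[1],q[2],q[3],q[0]]).as_matrix();T[:3,3]=o['tcp_pos']
        W=np.linalg.inv(T@m['tool_from_camera']);return K,d,W[:3,:3],W[:3,3]
    return K,d,np.array(m['R']),np.array(m['t'])
def proj(c,X,M=None):
    K,d,R,t=M or cm(c);return cv2.projectPoints(np.array(X,float).reshape(-1,1,3),cv2.Rodrigues(R)[0],t,K,d)[0].reshape(-1,2)
def unproj(c,uv,z,M=None):
    K,d,R,t=M or cm(c);n=cv2.undistortPoints(np.array(uv,float).reshape(-1,1,2),K,d).reshape(-1,2)
    D=np.c_[n,np.ones(len(n))]@R;C=-R.T@t;s=(z-C[2])/D[:,2];return C+s[:,None]*D
E
python3 - <<'E'
from h import *
for c in('top','side'):
    for n in('bracket0','bracket1_eye','stand','keeper0','isolator','toggle','cap','tape_measure','masking_tape','pliers_red'):
        cams.camera(c) if n=='bracket0' else 0
        print(c,n,[(np.round(r['at']),round(r['p'],2)) for r in search_frame(c,n)])
print(bot.get_obs()['time_s'])
E
```

```text
top bracket0 [(array([ 516., -434.,   81.]), 0.98), (array([538., 418.,  74.]), 0.76), (array([ 491., -309.,   75.]), 0.69), (array([503., 280.,  79.]), 0.65)]
top bracket1_eye [(array([540., 420.,  76.]), 0.84), (array([403., 268.,  51.]), 0.68)]
top stand [(array([688., -16.,  64.]), 0.64)]
top keeper0 [(array([661., -41., 138.]), 0.87), (array([664., 156., 140.]), 0.61), (array([ 661., -129.,  133.]), 0.52)]
top isolator [(array([405., 266.,  53.]), 0.83)]
top toggle [(array([365., 265., 134.]), 0.58)]
top cap [(array([ 629., -203.,  146.]), 0.46)]
top tape_measure [(array([696., 304.,  61.]), 0.84)]
top masking_tape [(array([ 706., -334.,   25.]), 0.51)]
top pliers_red [(array([379., 426.,  12.]), 0.95)]
side bracket0 [(array([485., 306.,  54.]), 0.83), (array([712.,  64.,  83.]), 0.68), (array([533., 433., 111.]), 0.6)]
side bracket1_eye [(array([530., 434., 105.]), 0.54)]
side stand [(array([708.,  64.,  82.]), 0.74)]
side keeper0 [(array([ 661., -126.,  140.]), 0.64), (array([670., 153., 137.]), 0.58)]
side isolator [(array([379., 290.,  50.]), 0.77)]
side toggle [(array([359., 270., 132.]), 0.44), (array([481., 302.,  50.]), 0.4)]
side cap [(array([ 622., -195.,  138.]), 0.6)]
side tape_measure [(array([692., 326.,  50.]), 0.88), (array([670., 158., 137.]), 0.53)]
side masking_tape []
side pliers_red [(array([373., 436.,  10.]), 0.9)]
1.25
```

```bash
python3 - <<'E'
import cv2
i=cv2.imread('pics/top0.png')
a=cv2.resize(i[185:285,150:250],None,fx=4,fy=4,interpolation=cv2.INTER_CUBIC)
b=cv2.resize(i[185:285,390:490],None,fx=4,fy=4,interpolation=cv2.INTER_CUBIC)
cv2.imwrite('pics/z1.png',cv2.hconcat([a,b]))
cv2.imwrite('pics/z2.png',cv2.resize(i[120:210,235:405],None,fx=4.6,fy=4.6,interpolation=cv2.INTER_CUBIC))
E
```

```text
(no output)
```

View pics/z1.png

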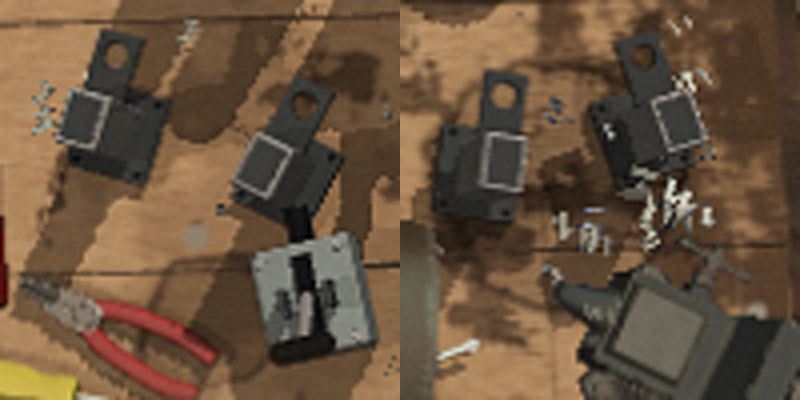

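View pics/z2.png

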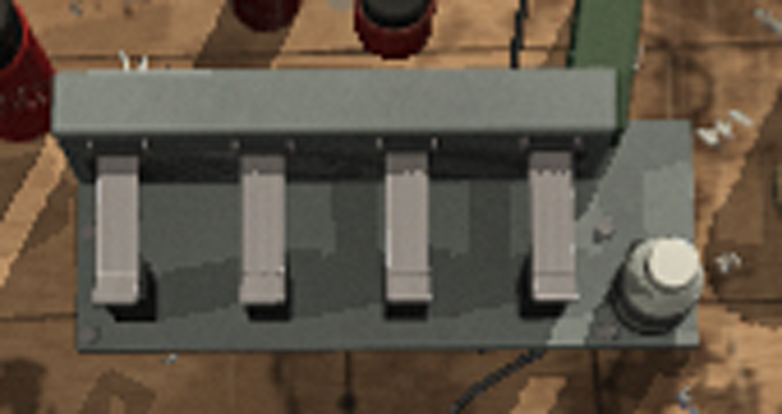

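View pics/wrist0.png

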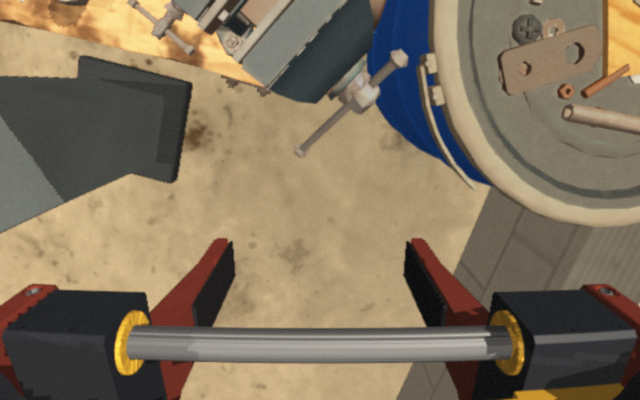

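```bash
python3 - <<'E'
from h import *
Z={'A':((150,185),(117,55),[(75,88),(110,97),(97,148),(60,138)]),
'B':((150,185),(305,101),[(250,135),(293,147),(268,198),(232,183)]),
'C':((390,185),(105,93),[(85,133),(125,133),(123,186),(85,187)]),
'D':((390,185),(243,54),[(253,103),(292,90),(308,138),(270,152)])}
for k,(o,e,q) in Z.items():
    f=lambda p:np.array(p)/4+np.array(o)
    E=unproj('top',[f(e)],78)[0];P=unproj('top',[f(x) for x in q],110)
    c=P.mean(0);v=(E-c)[:2];print(k,'o',c.round(0)[:2],'e',E.round(0)[:2],'d',np.hypot(*v).round(1),'yaw',np.degrees(np.arctan2(v[1],v[0])).round(1))
g=lambda p:np.array(p)/4.6+np.array([235,120])
print(unproj('top',[g((78,350)),g((698,346))],16).round(0))
print('box top',unproj('top',[g((53,130)),g((614,128)),g((55,72)),g((614,68))],158).round(0))
print('keeper nose z155',unproj('top',[g((93,303)),g((136,303)),g((387,300)),g((429,300)),g((530,299)),g((578,299))],150).round(0))
print('cap',unproj('top',[g((676,262))],150).round(0))
print('grinder edge',unproj('top',[(387,238),(320,240),(255,250)],150).round(0))
E
```

```text
A o [534. 430.] e [587. 415.] d 54.5 yaw -15.6
B o [495. 295.] e [547. 268.] d 59.5 yaw -27.9
C o [ 486. -313.] e [ 540. -323.] d 55.6 yaw -10.1
D o [ 512. -451.] e [ 569. -434.] d 58.9 yaw 16.6
[[ 599.  195.   16.]
 [ 593. -242.   16.]]
box top [[ 723.  193.  158.]
 [ 716. -172.  158.]
 [ 762.  192.  158.]
 [ 757. -173.  158.]]
keeper nose z155 [[ 610.  169.  150.]
 [ 609.  141.  150.]
 [ 607.  -21.  150.]
 [ 607.  -49.  150.]
 [ 606. -114.  150.]
 [ 605. -145.  150.]]
cap [[ 628. -210.  150.]]
grinder edge [[ 446. -217.  150.]
 [ 445.  -20.  150.]
 [ 420.  171.  150.]]
```

Call:
jog_arm --grip '[7,7,7,7,7,7,7,7]' --offset '[[4.4,2.2,1],[4.4,2.2,1],[4.4,2.2,0.5],[4.4,2.2,0.5],[4.4,2.2,0],[4.4,2.2,0],[4.0,2.2,0],[0,0,0]]' --turn '[[0,0,0],[0,0,0],[0,0,0],[0,0,0],[0,0,0],[0,0,0],[0,0,0],[0,0,0]]'

```text
time_s: 2.25
tcp_pos: [478.3, -443.5, 334.1]
eef_rot: [0.001, 0.991, 0.133, 0.001]
ft_force: [-0.4, -0.6, 0.0]
finger_gap: 0.797
```

```bash
cat >> h.py <<'E'
def show(c,name,uv=None):
    im=cams.camera(c)
    cv2.imwrite(f'pics/{name}.png',im);return im
E
python3 - <<'E'
from h import *
M=cm('wrist');show('wrist','w1')
for n in('bracket0','bracket0_eye'): print([(r['at'].round(0) if hasattr(r['at'],'round') else r['at'],r['p']) for r in search_frame('wrist',n)])
E
```

```text
[([502.7, -323.4, 79.6], 0.9), ([524.4, -442.9, 81.2], 0.84)]
[([504.2, -322.3, 81.3], 0.83)]
```

View pics/w1.png

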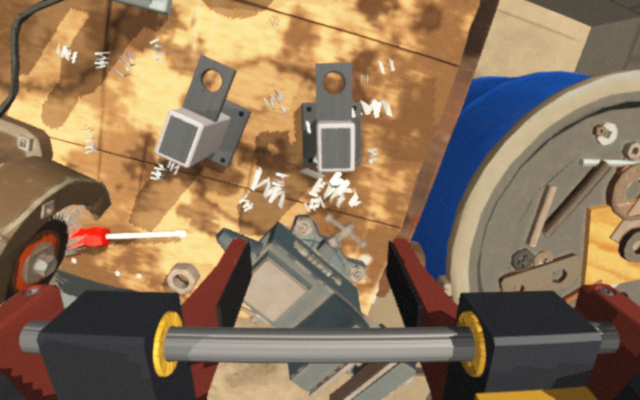

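```bash
cat >> h.py <<'E'
from scipy.optimize import least_squares
def fit(M,eye,corners,x0,c='wrist'):
    # corners order: (+x,+y),(+x,-y),(-x,-y),(-x,+y) at z=110; eye at z=78
    L=np.array([[56,0,78]]+[[22,17,110],[22,-17,110],[-22,-17,110],[-22,17,110]],float)
    uv=np.array([eye]+list(corners),float)
    def W(p): 
        R=Rn.from_euler('z',p[2]).as_matrix();return L@R.T+[p[0],p[1],0]
    r=least_squares(lambda p:(proj(c,W(p),M)-uv).ravel(),x0)
    print('x %.1f y %.1f yaw %.1f res'%(r.x[0],r.x[1],np.degrees(r.x[2])),r.fun.round(1).reshape(-1,2).tolist());return r.x
def crop(src,dst,u,v,w,h,f):
    i=cv2.imread(f'pics/{src}.png')[v:v+h,u:u+w];cv2.imwrite(f'pics/{dst}.png',cv2.resize(i,None,fx=f,fy=f,interpolation=cv2.INTER_CUBIC))
E
python3 -c "
from h import *
crop('w1','w1z',150,45,230,140,3.4)"
```

```text
(no output)
```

View pics/w1z.png

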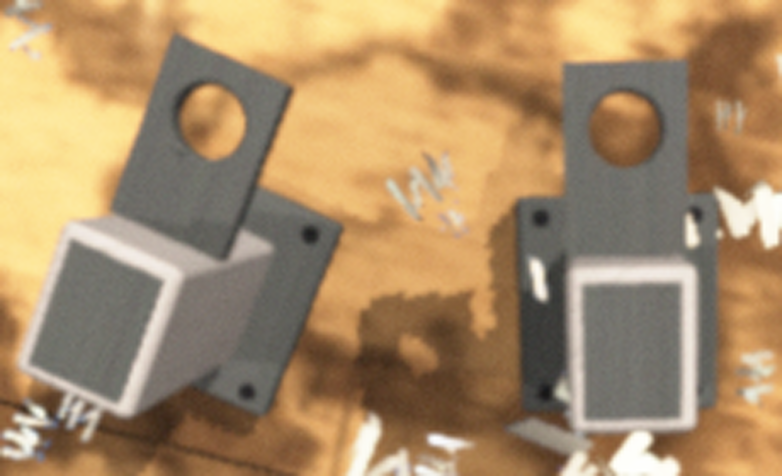

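```bash
python3 - <<'E'
from h import *
M=cm('wrist')
s=lambda *p:[(x/3.4+150,y/3.4+45) for x,y in p]
fit(M,*s((627,127)),s((570,262),(697,262),(696,430),(577,432)),[512,-450,.25])
fit(M,*s((210,120)),s((72,222),(185,272),(128,415),(22,365)),[490,-313,-.17])
print(np.degrees(2*np.arctan2(.133,.991)))
E
```

```text
x 512.2 y -451.0 yaw 16.3 res [[0.0, -0.5], [-0.9, 0.4], [1.3, -0.5], [1.3, 0.2], [-1.7, 0.5]]
x 484.1 y -315.5 yaw -10.5 res [[0.8, -0.3], [-1.6, -2.5], [1.6, -0.5], [1.5, 2.4], [-2.5, 1.3]]
15.287739575778902
```

Call:
jog_arm --grip '[7,7,7,7,7,7]' --offset '[[3.4,-0.75,-2],[0,0,-4],[0,0,-4],[0,0,-3],[0,0,-1.5],[0,0,0]]' --turn '[[0,0,1],[0,0,0],[0,0,0],[0,0,0],[0,0,0],[0,0,0]]'

```text
time_s: 3.15
tcp_pos: [502.9, -459.6, 187.3]
eef_rot: [0.003, 0.991, 0.134, 0.001]
ft_force: [0.2, -0.0, -0.4]
finger_gap: 0.802
```

```bash
python3 - <<'E'
from h import *
show('wrist','w2')
E
```

```text
(no output)
```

View pics/w2.png

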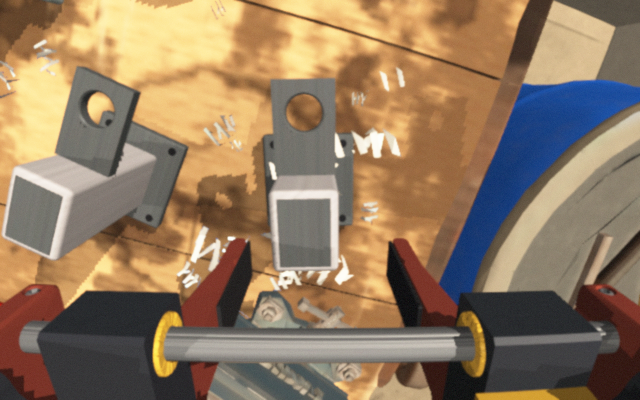

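Call:
jog_arm --grip '[7,7,7]' --offset '[[0.95,0.9,0],[0,0,0],[0,0,-1]]' --turn '[[0,0,1],[0,0,0],[0,0,0]]'

```text
time_s: 3.58
tcp_pos: [515.2, -451.8, 182.5]
eef_rot: [0.006, 0.99, 0.144, 0.004]
ft_force: [0.4, 0.4, 0.3]
finger_gap: 0.797
```

```bash
python3 - <<'E'
from h import *
M=cm('wrist');show('wrist','w3');print(bot.get_obs()['tcp_pos'])
crop('w3','w3z',230,60,150,240,2.5)
E
```

```text
[ 514.49913203 -451.02385746  180.41100509]
```

View pics/w3z.png

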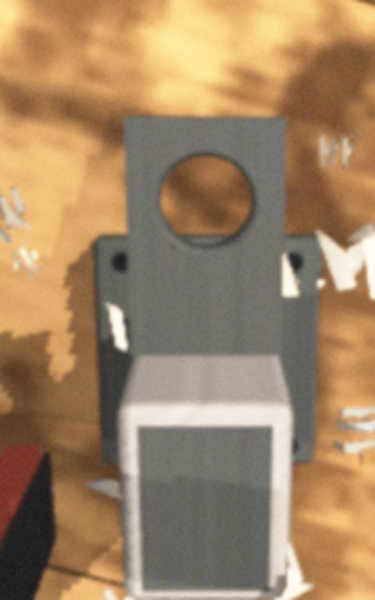

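```bash
python3 - <<'E'
from h import *
M=cm('wrist')
s=lambda *p:[(x/2.5+230,y/2.5+60) for x,y in p]
fit(M,*s((207,197)),s((122,405),(293,404),(290,598),(127,598)),[512,-450,.25])
o=bot.get_obs();print(o['tcp_pos'],np.degrees(Rn.from_quat(o['eef_rot'][[1,2,3,0]]).as_euler('zyx')))
E
```

```text
x 516.0 y -447.5 yaw 16.5 res [[0.2, -1.3], [-2.7, -1.8], [2.5, -1.7], [1.3, 2.8], [-1.2, 3.2]]
[ 514.49913203 -451.02385746  180.41100509] [-16.52121981   0.37905142 179.49390156]
```

Call:
jog_arm --grip '[7,7,7,3,2.5,2.5,2.5,2.5,2.5,2.5]' --offset '[[0,0.1,-1.3],[0,0,-1.0],[0,0,0],[0,0,0],[0,0,0],[0,0,0],[0,0,0],[0,0,0],[0,0,0],[0,0,0]]' --turn '[[0,0,0],[0,0,0],[0,0,0],[0,0,0],[0,0,0],[0,0,0],[0,0,0],[0,0,0],[0,0,0],[0,0,0]]' --squeeze 35

```text
time_s: 4.88
tcp_pos: [514.0, -449.7, 155.0]
eef_rot: [0.004, 0.99, 0.144, 0.002]
ft_force: [-0.8, -0.6, -0.9]
finger_gap: 0.384
```

Call:
jog_arm --grip '[2.5,2.5,2.5,2.5,2.5,2.5,2.5,2.5,2.5,2.5,2.5,2.5]' --offset '[[0,0,3],[0,0,5],[0,0,5],[0,2,1],[0,4,0],[0,5,0],[0,5,0],[0,5,0],[0,5,0],[0,4,0],[0,2,0],[0,0,0]]' --turn '[[0,0,0],[0,0,0],[0,0,0],[0,0,-3],[0,0,-3],[0,0,-3],[0,0,-3],[0,0,-3],[0,0,-2],[0,0,0],[0,0,0],[0,0,0]]'

```text
time_s: 6.38
tcp_pos: [508.4, -118.3, 294.7]
eef_rot: [0.001, 1.0, -0.01, -0.001]
ft_force: [0.2, -0.2, -4.4]
finger_gap: 0.387
```

```bash
python3 - <<'E'
from h import *
M=cm('wrist');show('wrist','w4');o=bot.get_obs();print(o['tcp_pos'],o['eef_rot'],o['ft_force'])
for n in ('keeper0','cap','stand'): print([(np.round(r['at']),r['p']) for r in search_frame('wrist',n)])
E
```

```text
[ 508.46513063 -118.99631248  294.6904838 ] [ 0.00151719  0.99994637 -0.01016328 -0.00128903] [-1.02763778 -0.76123615 -2.53528675]
[(array([632., -36., 134.]), 0.93), (array([633.,  56., 138.]), 0.65), (array([ 624., -130.,  141.]), 0.63), (array([ 506., -299.,   78.]), 0.59), (array([630., -52.,  44.]), 0.57)]
[(array([ 625., -206.,  148.]), 0.8), (array([ 502., -298.,   80.]), 0.36)]
[(array([628., -49.,  42.]), 0.78), (array([ 501., -299.,   81.]), 0.5)]
```

View pics/w4.png

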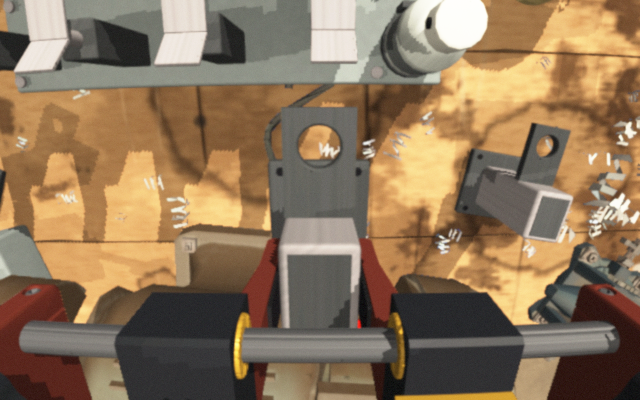

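```bash
python3 -c "
from h import *
crop('w4','w4z',0,0,320,110,2.5);crop('w4','w4y',270,0,230,240,2.5)"
```

```text
(no output)
```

View pics/w4z.png

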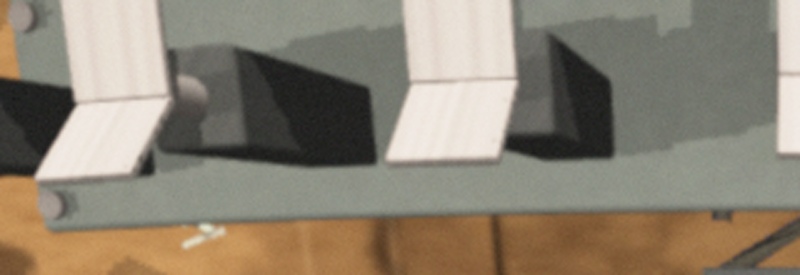

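View pics/w4y.png

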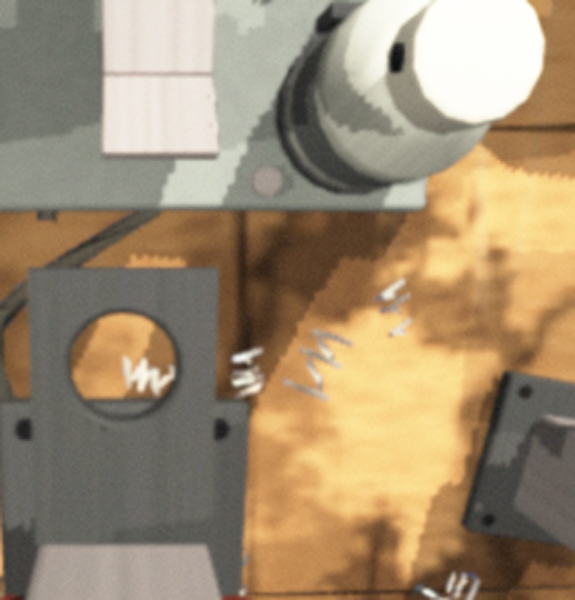

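```bash
python3 - <<'E'
from h import *
M=cm('wrist')
y=lambda *p:[(a/2.5+270,b/2.5) for a,b in p]
z=lambda *p:[(a/2.5,b/2.5) for a,b in p]
U=lambda n,p,h:print(n,unproj('wrist',p,h,M).round(1)[:,:2].tolist())
U('base front',z((50,224),(300,218),(500,213))+y((100,211),(425,207)),16)
U('post2 FR,BR',z((245,152),(232,47)),105)
U('post1 FR,BR',z((552,133),(548,33)),105)
U('pin2 top right edge',z((207,95)),131)
U('k0 front',y((104,156),(217,156)),156);U('k0 fold',y((106,73),(212,73)),138)
U('k1 front',z((385,162),(500,162)),156);U('k1 fold',z((412,83),(518,79)),138)
U('k2 front',z((37,181),(134,176)),156);U('k2 fold',z((77,102),(172,97)),138)
U('cap',y((480,60)),150)
# held eye
tz=bot.get_obs()['tcp_pos'][2]-155+1
U('eye',y((124,362)),tz+78);U('plate front',y((30,270),(217,269)),tz+78)
U('plate front',y((30,270),(217,269)),tz+78)
E
```

```text
base front [[605.7, 190.8], [601.1, 78.3], [599.2, -4.5], [596.4, -113.7], [596.0, -242.7]]
post2 FR,BR [[618.4, 43.1], [648.1, 42.4]]
post1 FR,BR [[618.8, -51.2], [646.0, -52.4]]
pin2 top right edge [[631.0, 35.8]]
k0 front [[606.3, -118.1], [605.8, -144.9]]
k0 fold [[627.7, -118.9], [627.1, -145.5]]
k1 front [[608.6, -23.1], [607.2, -51.3]]
k1 fold [[629.0, -24.6], [628.6, -52.2]]
k2 front [[610.3, 70.5], [609.4, 42.8]]
k2 fold [[631.2, 69.5], [630.1, 41.3]]
cap [[628.0, -209.1]]
eye [[566.5, -121.7]]
plate front [[583.0, -105.6], [582.4, -138.3]]
plate front [[583.0, -105.6], [582.4, -138.3]]
```

Call:
jog_arm --grip '[2.5,2.5,2.5,2.5,2.5,2.5]' --offset '[[-0.5,-1.0,-2],[-0.3,0,-3],[0,0,-2],[0,0,-0.5],[0,0,0],[0,0,0]]' --turn '[[0,0,0.3],[0,0,0.3],[0,0,0],[0,0,0],[0,0,0],[0,0,0]]'

```text
time_s: 7.32
tcp_pos: [501.9, -135.9, 219.4]
eef_rot: [0.003, 1.0, -0.009, 0.001]
ft_force: [1.0, 0.3, -3.5]
finger_gap: 0.387
```

Call:
jog_arm --grip '[2.5,2.5,2.5,2.5,2.5,2.5]' --offset '[[0,0.6,0.2],[0,0,0],[2.0,0,0],[2.0,0,0],[0,0,0],[0,0,0]]' --turn '[[0,0,0],[0,0,0],[0,0,0],[0,0,0],[0,0,0],[0,0,0]]'

```text
time_s: 8.07
tcp_pos: [542.6, -128.9, 223.8]
eef_rot: [0.003, 1.0, -0.009, 0.002]
ft_force: [-0.5, -0.1, -4.0]
finger_gap: 0.387
```

```bash
cat >> h.py <<'E'
def st(n=1):
    P=[];F=[]
    for i in range(n):
        o=bot.get_obs();P.append(o['tcp_pos']);F.append(o['ft_force'])
        if i<n-1: cams.camera('wrist')
    q=o['eef_rot'];z=Rn.from_quat(q[[1,2,3,0]]).as_matrix()
    print('t',o['time_s'],'tcp',np.mean(P,0).round(1),'sd',np.std(P,0).round(2),'yaw %.2f'%np.degrees(np.arctan2(z[1,0],z[0,0])),'zax',z[:,2].round(3),'F',np.mean(F,0).round(1),'gap %.1f'%(o['finger_gap']*88))
E
python3 -c "
from h import *
st(4);show('wrist','w5')"
```

```text
t 8.225 tcp [ 542.6 -128.9  223.9] sd [0.01 0.04 0.02] yaw -1.00 zax [ 0.004 -0.006 -1.   ] F [-0.7  0.3 -3.5] gap 34.0
```

View pics/w5.png

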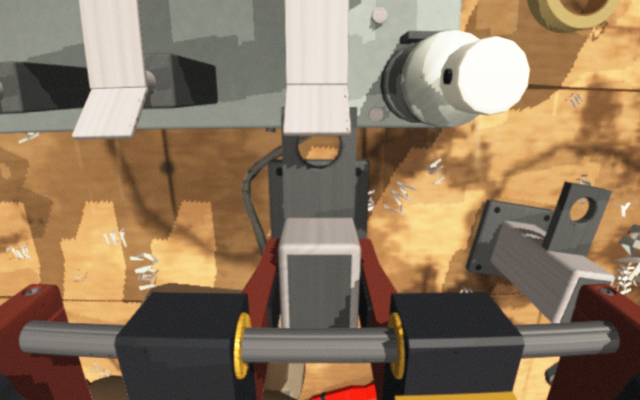

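Call:
jog_arm --grip '[2.5,2.5,2.5,2.5,2.5,2.5]' --offset '[[0.9,0,-0.15],[0.9,0,0],[0.7,0,0],[0.4,0,0],[0,0,0],[0,0,0]]' --turn '[[0,0,0],[0,0,0],[0,0,0],[0,0,0],[0,0,0],[0,0,0]]'

```text
time_s: 9.02
tcp_pos: [573.8, -129.1, 222.2]
eef_rot: [0.003, 1.0, -0.009, 0.002]
ft_force: [0.4, 0.6, -3.8]
finger_gap: 0.383
```

```bash
python3 -c "
from h import *
st(2);show('wrist','w6');show('side','s6');crop('s6','s6z',230,160,120,80,5)"
```

```text
t 9.075 tcp [ 573.8 -129.1  222.2] sd [0.02 0.02 0.  ] yaw -1.01 zax [ 0.005 -0.006 -1.   ] F [ 0.2  0.5 -3.9] gap 33.8
```

View pics/w6.png

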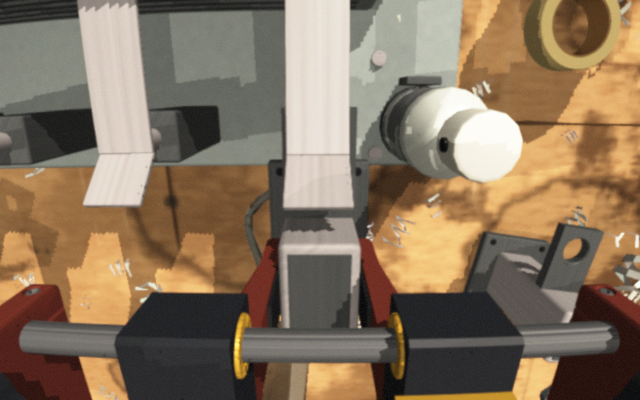

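View pics/s6z.png

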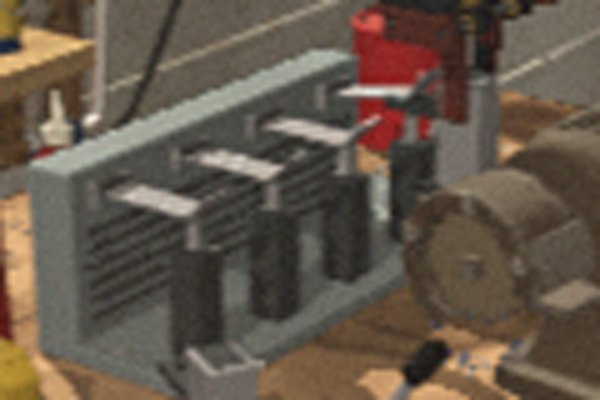

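Call:
jog_arm --grip '[2.5,2.5,2.5,2.5]' --offset '[[0,0,-0.5],[0,0,-0.5],[0,0,-0.4],[0,0,0]]' --turn '[[0,0,0],[0,0,0],[0,0,0],[0,0,0]]'

```text
time_s: 9.68
tcp_pos: [573.3, -129.1, 207.1]
eef_rot: [0.003, 1.0, -0.009, 0.002]
ft_force: [0.1, 0.1, -1.6]
finger_gap: 0.382
```

Call:
jog_arm --grip '[2.5,2.5,2.5,2.5]' --offset '[[0,0,-0.6],[0,0,-0.6],[0,0,-0.3],[0,0,0]]' --turn '[[0,0,0],[0,0,0],[0,0,0],[0,0,0]]'

```text
time_s: 10.18
tcp_pos: [573.4, -129.1, 190.9]
eef_rot: [0.003, 1.0, -0.009, 0.002]
ft_force: [0.4, 0.5, -1.9]
finger_gap: 0.385
```

```bash
python3 -c "
from h import *
st(2);show('wrist','w7');show('side','s7');crop('s7','s7z',230,160,120,80,5)"
```

```text
t 10.225 tcp [ 573.4 -129.1  191. ] sd [0.03 0.01 0.07] yaw -1.02 zax [ 0.004 -0.006 -1.   ] F [ 0.4 -0.1 -2.9] gap 34.1
```

View pics/w7.png

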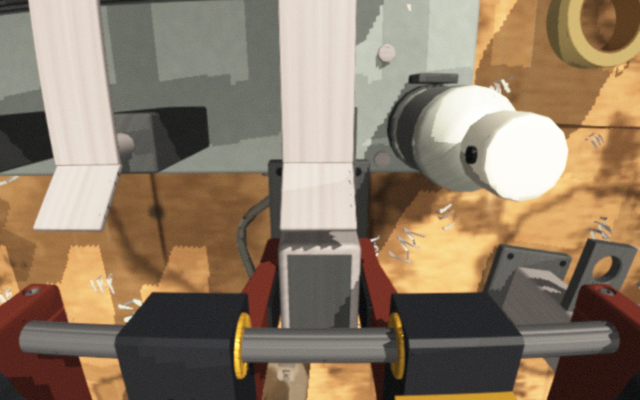

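View pics/s7z.png

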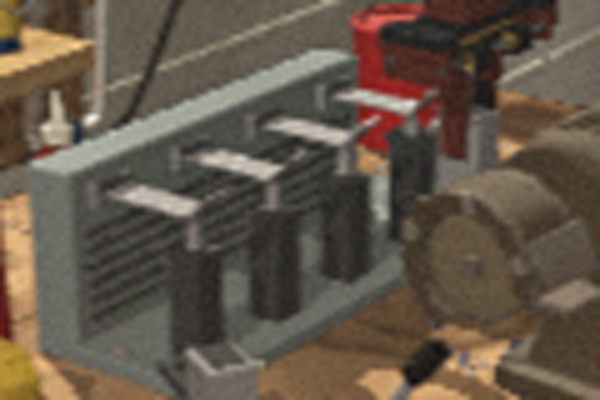

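Call:
jog_arm --grip '[2.5,2.5,4,5.5,5.5,5.5,5.5]' --offset '[[0,0,-0.15],[0,0,0],[0,0,0],[0,0,0],[0,0,0],[0,0,0],[0,0,0]]' --turn '[[0,0,0],[0,0,0],[0,0,0],[0,0,0],[0,0,0],[0,0,0],[0,0,0]]'

```text
time_s: 11.2
tcp_pos: [574.9, -129.5, 191.6]
eef_rot: [0.003, 1.0, -0.009, 0.004]
ft_force: [1.1, -0.3, -0.9]
finger_gap: 0.626
```

Call:
jog_arm --grip '[5.5,5.5,5.5,7,7,7,7,7]' --offset '[[0,0,1.5],[-0.3,0,3],[-2,0,4],[-3,-4,3],[-2,-5,0],[-2,-5,0],[0,-3,0],[0,0,0]]' --turn '[[0,0,0],[0,0,0],[0,0,0],[0,0,-3],[0,0,-3],[0,0,-3],[0,0,0],[0,0,0]]'

```text
time_s: 12.2
tcp_pos: [479.6, -304.0, 318.9]
eef_rot: [0.006, 0.996, -0.089, 0.008]
ft_force: [-0.3, 0.7, 1.0]
finger_gap: 0.796
```

```bash
python3 -c "
from h import *
st(2);show('wrist','w8');show('side','s8');crop('s8','s8z',230,160,120,80,5)
show('top','t8');crop('t8','t8z',235,120,255,150,3)"
```

```text
t 12.25 tcp [ 479.6 -303.4  318.8] sd [0.   0.53 0.08] yaw -10.15 zax [ 0.015 -0.013 -1.   ] F [-0.4  0.3  0.1] gap 70.1
```

View pics/w8.png

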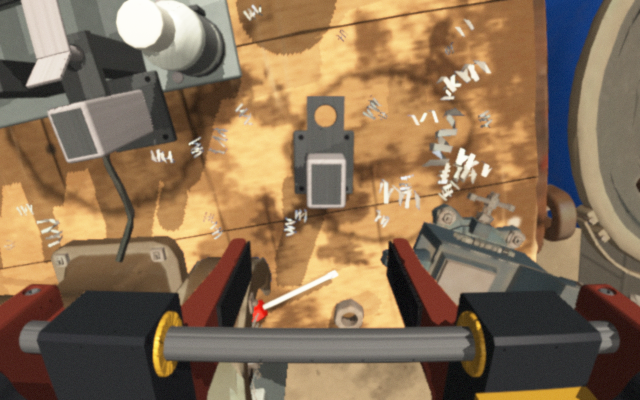

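View pics/s8z.png

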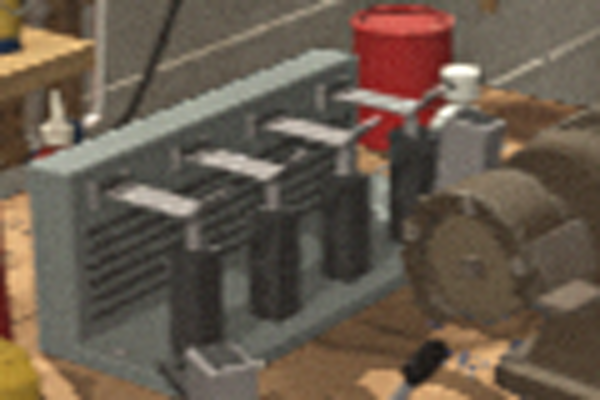

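View pics/t8z.png

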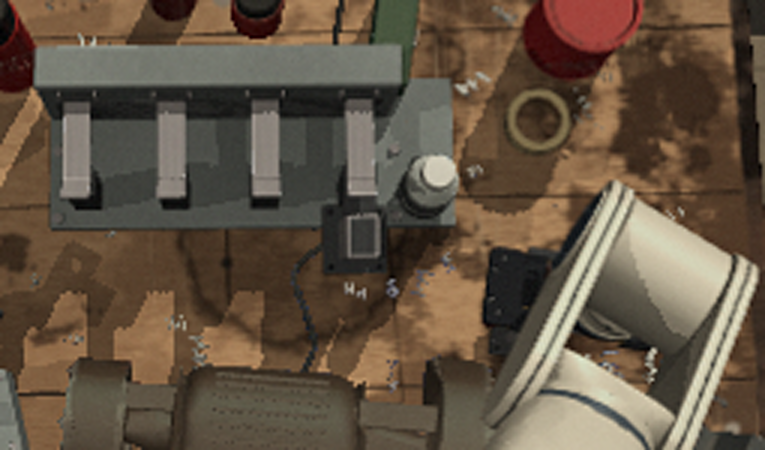

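```bash
python3 -c "
from h import *
crop('w8','w8z',280,85,90,130,4.5)"
```

View pics/w8z.png

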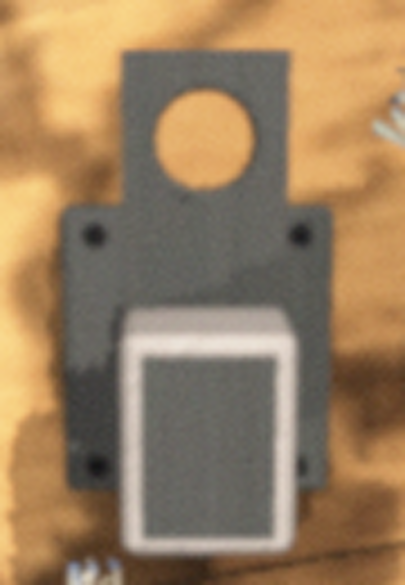

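```bash
python3 - <<'E'
from h import *
M=cm('wrist')
s=lambda *p:[(x/4.5+280,y/4.5+85) for x,y in p]
fit(M,*s((205,138)),s((121,336),(296,336),(297,554),(122,552)),[490,-313,-.17])
E
```

```text
x 486.5 y -310.1 yaw -9.8 res [[-0.0, -0.2], [-0.7, -0.7], [1.0, -0.9], [-0.1, 0.7], [-0.2, 1.3]]
```

Call:
jog_arm --grip '[7,7,7,7,7,7]' --offset '[[0.7,-0.7,-1],[0,0,-4],[0,0,-3.5],[0,0,-2.5],[0,0,0],[0,0,0]]' --turn '[[0.7,0.8,0.3],[0,0,0],[0,0,0],[0,0,0],[0,0,0],[0,0,0]]'

```text
time_s: 13.15
tcp_pos: [490.8, -305.0, 203.1]
eef_rot: [-0.001, 0.997, -0.08, -0.001]
ft_force: [0.3, 0.4, 0.2]
finger_gap: 0.797
```

```bash
python3 -c "
from h import *
st(2)"
```

```text
t 13.2 tcp [ 490.7 -305.   203.2] sd [0.03 0.02 0.06] yaw -9.20 zax [-0.002  0.003 -1.   ] F [-0.3  0.1 -0.1] gap 69.7
```

Call:
jog_arm --grip '[7,7,7,7,3,2.5,2.5,2.5,2.5,2.5]' --offset '[[-0.45,-0.55,-0.5],[0,0,0],[0,0,-2.3],[0,0,-2.0],[0,0,0],[0,0,0],[0,0,0],[0,0,0],[0,0,0],[0,0,0]]' --turn '[[0,0,-0.5],[0,0,0],[0,0,0],[0,0,0],[0,0,0],[0,0,0],[0,0,0],[0,0,0],[0,0,0],[0,0,0]]'

```text
time_s: 14.45
tcp_pos: [488.1, -313.0, 160.5]
eef_rot: [0.001, 0.996, -0.085, 0.003]
ft_force: [0.1, -0.7, -3.0]
finger_gap: 0.384
```

Call:
jog_arm --grip '[2.5,2.5,2.5,2.5,2.5,2.5,2.5,2.5,2.5,2.5,2.5,2.5]' --offset '[[0,0,3],[0,0,5],[0,0,5],[0,0,4],[0,3,0],[0,5,0],[0,5,0],[0,5,0],[0,5,0],[0,3,0],[0,1,0],[0,0,0]]' --turn '[[0,0,0],[0,0,0],[0,0,0],[0,0,0],[0,0,2],[0,0,2],[0,0,2],[0,0,2],[0,0,1],[0,0,0],[0,0,0],[0,0,0]]'

```text
time_s: 15.95
tcp_pos: [483.7, -34.7, 333.6]
eef_rot: [0.0, 1.0, -0.005, 0.001]
ft_force: [-0.0, -0.8, -2.9]
finger_gap: 0.386
```

```bash
python3 -c "
from h import *
st(2);show('wrist','w9')"
```

```text
t 16.0 tcp [483.7 -34.9 333.6] sd [0.02 0.22 0.  ] yaw -0.61 zax [ 0.003 -0.    -1.   ] F [-0.4 -0.6 -3.1] gap 33.9
```

View pics/w9.png

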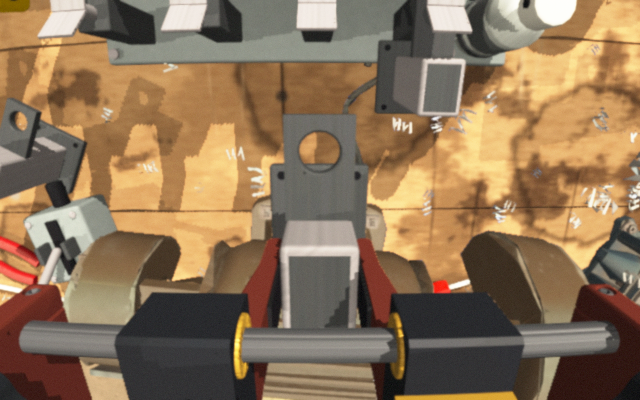

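```bash
python3 - <<'E'
from h import *
crop('w9','w9z',90,0,380,70,2.1);crop('w9','w9y',260,100,120,150,4)
a=cv2.imread('pics/w9z.png');b=cv2.imread('pics/w9y.png');
c=np.zeros((a.shape[0]+440,800,3),np.uint8);c[:a.shape[0],:a.shape[1]]=a;c[a.shape[0]:,:480]=b[:440];cv2.imwrite('pics/w9q.png',c);print(a.shape)
E
```

```text
(147, 798, 3)
```

View pics/w9q.png

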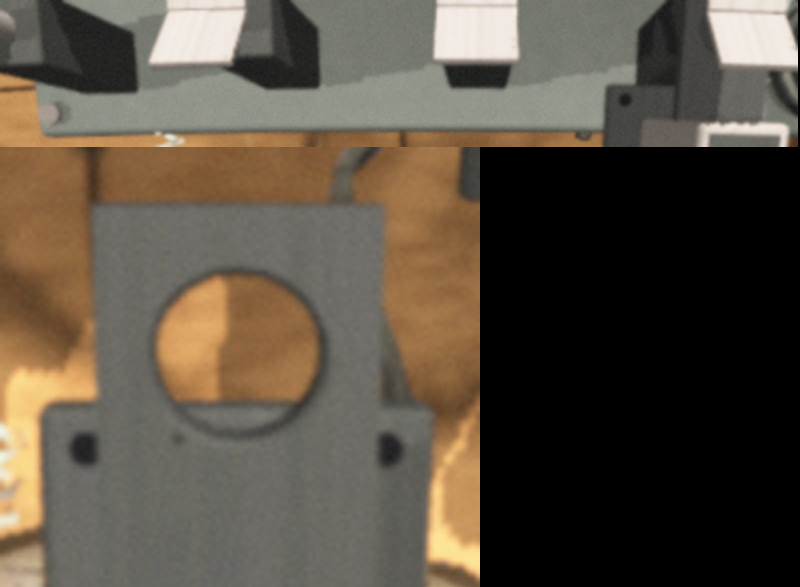

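```bash
python3 - <<'E'
from h import *
M=cm('wrist')
U=lambda n,p,h:print(n,unproj('wrist',p,h,M).round(1)[:,:2].tolist())
b=333.6-160
U('eye',[(319.8,150.4)],b+78);U('pf',[(283.5,115),(356,114.8)],b+78)
U('k1',[(296.7,28.6),(336.7,28.6)],156);U('k1fold',[(297.6,2.9),(336.7,2.4)],138);U('k2',[(161.4,30.5),(203.3,30)],156);U('base',[(111.4,63.3),(280.5,62.4)],16)
E
```

```text
eye [[538.4, -35.9]]
pf [[554.9, -19.5], [554.6, -52.6]]
k1 [[607.5, -21.0], [607.2, -48.4]]
k1fold [[628.1, -21.1], [628.1, -49.3]]
k2 [[609.3, 73.3], [608.3, 43.6]]
base [[602.5, 193.6], [597.1, 5.4]]
```

Call:
jog_arm --grip '[2.5,2.5,2.5,2.5,2.5,2.5,2.5]' --offset '[[1.5,0,0],[1.5,0,-1],[0,0,-3],[0,0,-3],[0,0,-2],[0,0,0],[0,0,0]]' --turn '[[0,0,0],[0,0,0],[0,0,0],[0,0,0],[0,0,0],[0,0,0],[0,0,0]]'

```text
time_s: 16.92
tcp_pos: [521.3, -40.0, 238.6]
eef_rot: [0.001, 1.0, -0.009, 0.003]
ft_force: [0.0, 0.4, -2.5]
finger_gap: 0.387
```

```bash
python3 -c "
from h import *
st(2)"
```

```text
t 16.975 tcp [521.3 -39.9 238.6] sd [0.05 0.02 0.06] yaw -1.00 zax [ 0.005 -0.001 -1.   ] F [ 0.5  0.5 -2.6] gap 33.8
```

Call:
jog_arm --grip '[2.5,2.5,2.5,2.5,2.5,2.5]' --offset '[[-0.3,0.5,-0.7],[0,0,-0.4],[0,0,0],[1.5,0,0],[1.0,0,0],[0,0,0]]' --turn '[[0,0,0.3],[0,0,0],[0,0,0],[0,0,0],[0,0,0],[0,0,0]]'

```text
time_s: 17.73
tcp_pos: [546.4, -34.6, 229.1]
eef_rot: [0.001, 1.0, -0.006, 0.005]
ft_force: [-0.3, -0.1, -3.3]
finger_gap: 0.386
```

```bash
python3 -c "
from h import *
st(2);show('wrist','w10')"
```

```text
t 17.775 tcp [546.2 -34.6 229.1] sd [0.18 0.   0.02] yaw -0.67 zax [ 0.01  -0.002 -1.   ] F [ 0.2  0.3 -3.3] gap 33.6
```

View pics/w10.png

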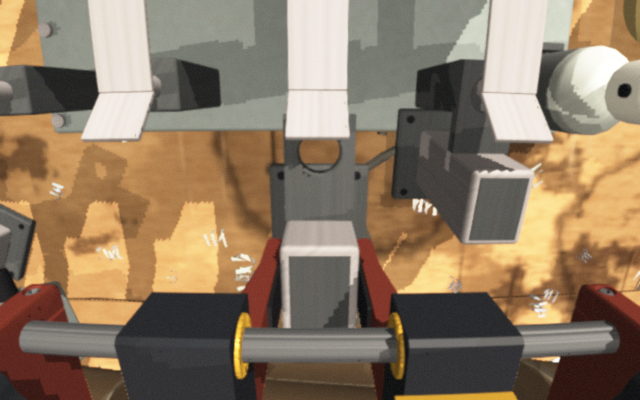

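Call:
jog_arm --grip '[2.5,2.5,2.5,2.5,2.5,2.5]' --offset '[[0.9,0,-0.2],[0.9,0,0],[0.8,0,0],[0.4,0,0],[0,0,0],[0,0,0]]' --turn '[[0,0.3,0],[0,0,0],[0,0,0],[0,0,0],[0,0,0],[0,0,0]]'

```text
time_s: 18.58
tcp_pos: [577.4, -34.6, 226.5]
eef_rot: [0.001, 1.0, -0.006, 0.002]
ft_force: [-1.1, -0.1, -3.1]
finger_gap: 0.385
```

```bash
python3 -c "
from h import *
st(2)"
```

```text
t 18.625 tcp [577.4 -34.6 226.5] sd [0.02 0.02 0.  ] yaw -0.68 zax [ 0.003 -0.001 -1.   ] F [-0.4 -0.1 -3.3] gap 34.1
```

Call:
jog_arm --grip '[2.5,2.5,2.5,2.5]' --offset '[[0,0,-0.5],[0,0,-0.5],[0,0,-0.5],[0,0,0]]' --turn '[[0,0,0],[0,0,0],[0,0,0],[0,0,0]]'

```text
time_s: 19.12
tcp_pos: [576.8, -34.6, 210.3]
eef_rot: [0.001, 1.0, -0.006, 0.001]
ft_force: [0.3, -0.1, -2.8]
finger_gap: 0.382
```

Call:
jog_arm --grip '[2.5,2.5,2.5,2.5,2.5]' --offset '[[0,0,-0.5],[0,0,-0.5],[0,0,-0.4],[0,0,-0.1],[0,0,0]]' --turn '[[0,0,0],[0,0,0],[0,0,0],[0,0,0],[0,0,0]]'

```text
time_s: 19.75
tcp_pos: [577.0, -34.7, 195.4]
eef_rot: [0.001, 1.0, -0.006, 0.002]
ft_force: [-0.2, 0.2, -2.1]
finger_gap: 0.39
```

```bash
python3 -c "
from h import *
st(2);show('side','s11');crop('s11','s11z',230,160,120,80,5)"
```

```text
t 19.8 tcp [577.  -34.7 195.3] sd [0.   0.01 0.03] yaw -0.69 zax [ 0.003 -0.001 -1.   ] F [-0.7  0.3 -0.9] gap 33.9
```

View pics/s11z.png

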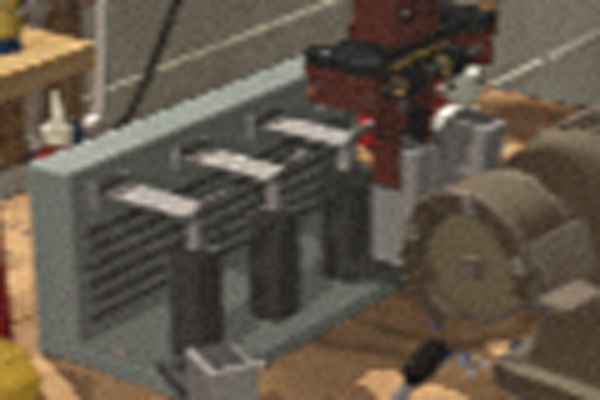

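Call:
jog_arm --grip '[4,5.5,5.5,5.5,5.5,5.5,7,7,7,7,7,7,7,7,7,7,7,7,7]' --offset '[[0,0,-0.05],[0,0,0],[0,0,0],[0,0,0],[0,0,1.5],[-0.3,0,3],[-2,0,4],[-3,0,4],[-3,2,2],[0,3,0],[0,4,0],[0,4,0],[0,4,0],[0,4,0],[0,4,0],[0,4,0],[0,3,0],[0,1,0],[0,0,0]]' --turn '[[0,0,0],[0,0,0],[0,0,0],[0,0,0],[0,0,0],[0,0,0],[0,0,0],[0,0,0],[0,0,10],[0,0,10],[0,0,10],[0,0,10],[0,0,10],[0,0,10],[0,0,10],[0,0,10],[0,0,10],[0,0,10],[0,0,0]]'

```text
time_s: 22.22
tcp_pos: [491.4, 305.8, 361.7]
eef_rot: [-0.003, 0.626, 0.78, 0.012]
ft_force: [-0.2, 1.1, -0.1]
finger_gap: 0.796
```

```bash
python3 -c "
from h import *
st(2);show('side','s12');crop('s12','s12z',200,160,160,110,5);show('top','t12');crop('t12','t12z',150,120,255,150,3)"
```

```text
t 22.275 tcp [491.4 305.6 361.8] sd [0.02 0.2  0.02] yaw 102.33 zax [ 0.01   0.023 -1.   ] F [-0.   0.7  0.1] gap 69.8
```

View pics/s12z.png

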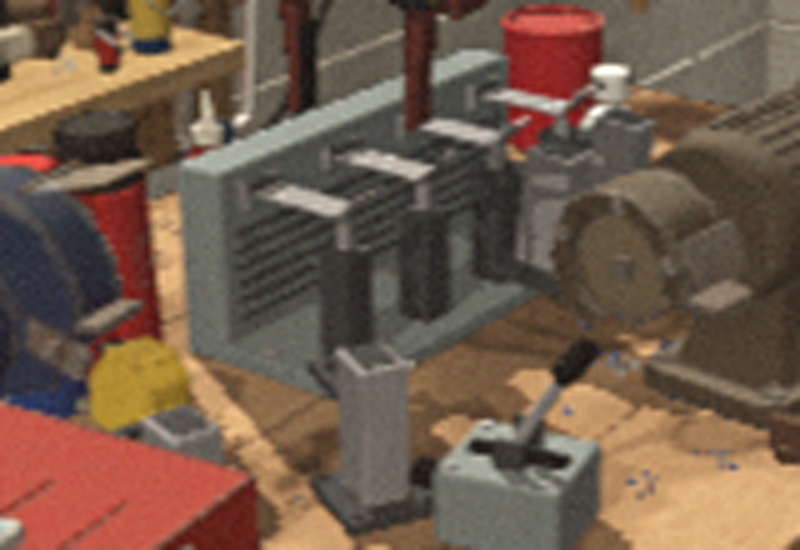

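View pics/t12z.png

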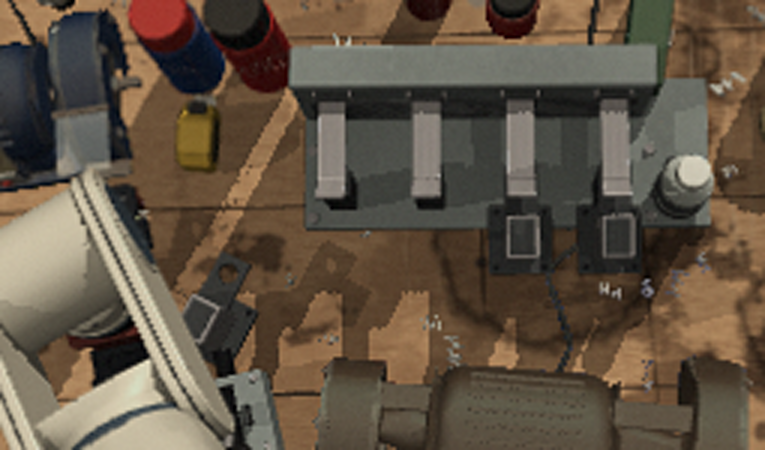

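Call:
jog_arm --grip '[7,7,7,7,7,7,7,7]' --offset '[[1,-0.6,0],[1,-0.6,0],[1,-0.6,-0.5],[1,-0.6,-1],[0,0,-1],[0,0,0],[0,0,0],[0,0,0]]' --turn '[[-1.3,0.6,8],[0,0,10],[0,0,10],[0,0,10],[0,0,10],[0,0,2],[0,0,0],[0,0,0]]'

```text
time_s: 23.38
tcp_pos: [533.2, 273.2, 337.6]
eef_rot: [-0.0, 0.239, 0.971, -0.001]
ft_force: [0.3, 0.4, -0.6]
finger_gap: 0.798
```

```bash
python3 -c "
from h import *
st(2);show('wrist','w13')"
```

```text
t 23.425 tcp [533.2 273.2 337.6] sd [0.   0.04 0.01] yaw 152.38 zax [-0.001 -0.003 -1.   ] F [-0.2  0.1  0. ] gap 69.8
```

View pics/w13.png

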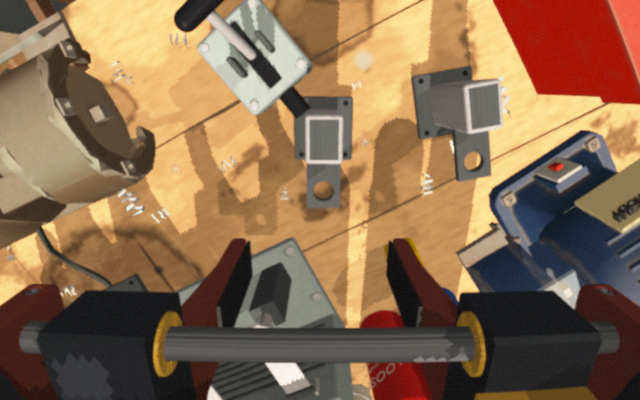

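```bash
python3 -c "
from h import *
crop('w13','w13a',280,85,90,130,4.5);crop('w13','w13b',405,60,110,130,4.5);crop('w13','w13c',160,0,170,125,4.5)
a=cv2.imread('pics/w13a.png');b=cv2.imread('pics/w13b.png');b=b[:585,:395];cv2.imwrite('pics/w13q.png',cv2.hconcat([a,b]))"
```

```text
(no output)
```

View pics/w13q.png

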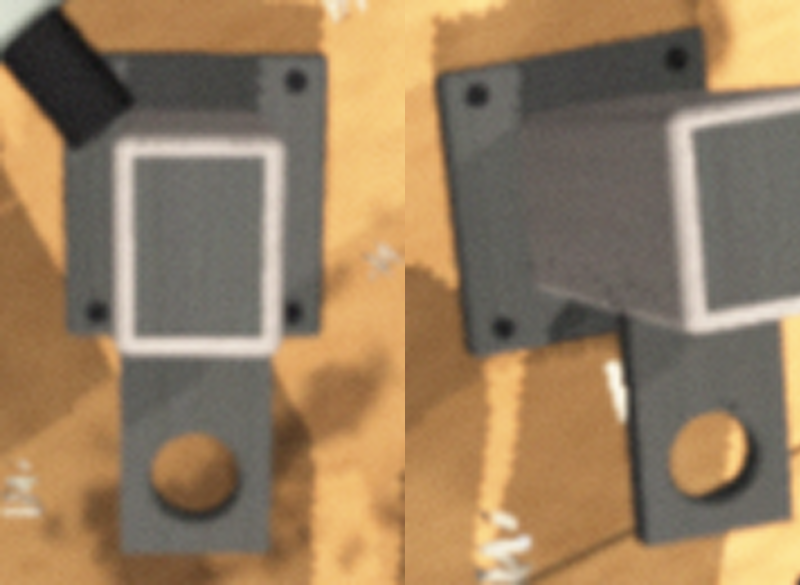

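View pics/w13c.png

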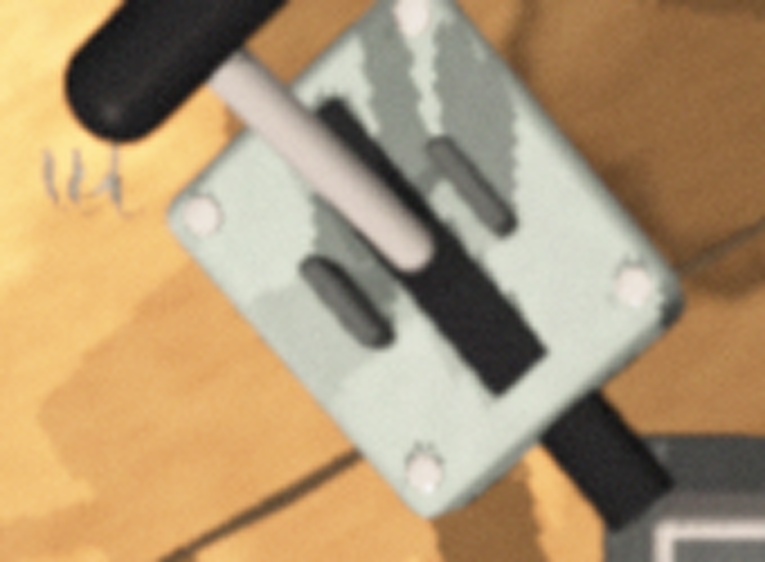

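```bash
python3 - <<'E'
from h import *
M=cm('wrist')
s=lambda *p:[(x/4.5+280,y/4.5+85) for x,y in p]
fit(M,*s((196,476)),s((282,355),(117,355),(116,139),(285,139)),[495,295,-.48])
c=[(x/4.5+160,y/4.5) for x,y in((682,300),(430,515),(172,210))]
P=unproj('wrist',c,55,M)[:,:2];print(P.round(1))
L=np.array([[45,40],[45,-40],[-45,-40]])
r=least_squares(lambda p:(np.c_[L[:,0]*np.cos(p[2])-L[:,1]*np.sin(p[2])+p[0],L[:,0]*np.sin(p[2])+L[:,1]*np.cos(p[2])+p[1]]-P).ravel(),[400,270,.2])
print('iso',r.x[:2].round(1),np.degrees(r.x[2]).round(1),r.fun.round(1))
g=[(x/4.5+160,y/4.5) for x,y in((610,530),(672,487))]
for h in(15,25,35):print(h,unproj('wrist',g,h,M).round(1)[:,:2].tolist())
# crossbar end at z~ 130
print(unproj('wrist',[(120/4.5+160,105/4.5)],130,M))
print('B foot corners', [(495+ (a*np.cos(-.48)-b*np.sin(-.48)),295+a*np.sin(-.48)+b*np.cos(-.48)) for a,b in((-36,34),(-36,-34))])
print(bot.get_obs()['q'].round(2))
E
```

```text
x 497.9 y 296.7 yaw -27.7 res [[0.1, 0.8], [0.6, 1.0], [-0.7, 0.9], [-0.9, -1.2], [0.9, -1.1]]
[[434.5 316.1]
 [448.7 244. ]
 [365.2 226.9]]
iso [398.9 272.6] 11.0 [ 1.   4.3  1.9 -2.1 -2.9 -2.2]
15 [[471.9, 274.8], [469.8, 293.5]]
25 [[471.6, 275.7], [469.6, 294.0]]
35 [[471.3, 276.6], [469.3, 294.4]]
[[365.840056   245.59957295 130.        ]]
B foot corners [(np.float64(478.7686747483562), np.float64(341.78187769398903)), (np.float64(447.36769081153534), np.float64(281.46622294499775))]
[ 0.45  0.35  1.66 -0.    1.14 -0.63]
```

Call:
jog_arm --grip '[7,7,7,7,7,7]' --offset '[[-3.5,2.3,-1],[0,0,-4],[0,0,-4],[0,0,-2],[0,0,0],[0,0,0]]' --turn '[[0,0,0],[0,0,0],[0,0,0],[0,0,0],[0,0,0],[0,0,0]]'

```text
time_s: 24.22
tcp_pos: [498.2, 297.9, 227.7]
eef_rot: [0.002, 0.24, 0.971, 0.001]
ft_force: [0.2, -0.5, -0.5]
finger_gap: 0.799
```

```bash
python3 -c "
from h import *
st(2);show('wrist','w14')"
```

```text
t 24.275 tcp [498.1 297.9 227.8] sd [0.02 0.   0.04] yaw 152.18 zax [ 0.004  0.    -1.   ] F [-0.  -0.4 -0.3] gap 70.1
```

View pics/w14.png

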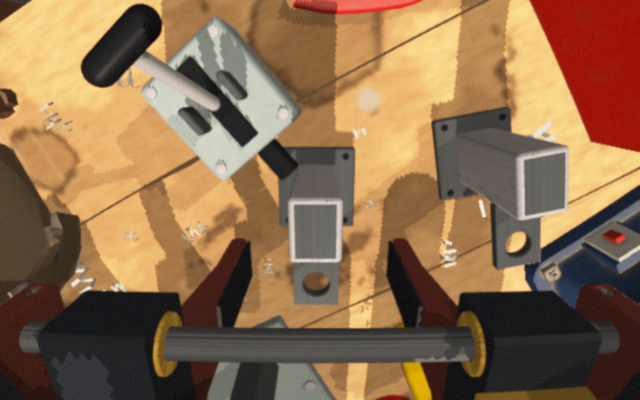

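Call:
jog_arm --grip '[7,7,7,7,3,2.5,2.5,2.5,2.5,2.5]' --offset '[[0,-0.1,-2.5],[0,0,-2.2],[0,0,-0.8],[0,0,0],[0,0,0],[0,0,0],[0,0,0],[0,0,0],[0,0,0],[0,0,0]]' --turn '[[0,0,0],[0,0,0],[0,0,0],[0,0,0],[0,0,0],[0,0,0],[0,0,0],[0,0,0],[0,0,0],[0,0,0]]'

```text
time_s: 25.58
tcp_pos: [501.5, 298.6, 178.9]
eef_rot: [0.006, 0.241, 0.971, 0.005]
ft_force: [-0.4, 0.5, -0.1]
finger_gap: 0.385
```

Call:
jog_arm --grip '[5,6,6,6,6,6,4,2.5,2.5,2.5,2.5,2.5]' --offset '[[0,0,0],[0,0,0],[0,0,0],[-0.3,-0.2,-1.0],[0,0,-1.1],[0,0,0],[0,0,0],[0,0,0],[0,0,0],[0,0,0],[0,0,0],[0,0,0]]' --turn '[[0,0,0],[0,0,0],[0,0,0],[0,0,0],[0,0,0],[0,0,0],[0,0,0],[0,0,0],[0,0,0],[0,0,0],[0,0,0],[0,0,0]]'

```text
time_s: 27.08
tcp_pos: [498.1, 296.3, 156.0]
eef_rot: [0.006, 0.241, 0.971, 0.005]
ft_force: [0.2, 0.6, -1.5]
finger_gap: 0.383
```

```bash
python3 -c "
from h import *
st(2)"
```

```text
t 27.125 tcp [498.1 296.3 156. ] sd [0.   0.01 0.03] yaw 152.15 zax [ 0.014  0.006 -1.   ] F [ 0.1  0.7 -2.1] gap 34.1
```

Call:
jog_arm --grip '[2.5,2.5,2.5,2.5,2.5,2.5]' --offset '[[0,0,0.15],[0.8,0.15,0],[1.0,0.2,0],[1.0,0.2,0],[0.7,0.1,0],[0,0,0]]' --turn '[[0,0,0],[0,0,0],[0,0,0],[0,0,0],[0,0,0],[0,0,0]]'

```text
time_s: 27.88
tcp_pos: [536.4, 303.4, 157.6]
eef_rot: [0.007, 0.241, 0.971, 0.005]
ft_force: [-0.6, -0.4, -1.4]
finger_gap: 0.384
```

Call:
jog_arm --grip '[2.5,2.5,2.5,2.5,2.5,2.5,2.5,2.5,2.5,2.5,2.5,2.5,2.5]' --offset '[[0,0,3],[0,0,5],[0,0,5],[0,-1,3],[-1,-3,1],[-1,-4,0],[-1,-4,0],[-1,-4,0],[-1,-4,0],[0,-3,0],[0,-1.5,0],[0,0,0],[0,0,0]]' --turn '[[0,0,0],[0,0,0],[0,0,0],[0,0,4],[0,0,5],[0,0,5],[0,0,5],[0,0,5],[0,0,3],[0,0,0],[0,0,0],[0,0,0],[0,0,0]]'

```text
time_s: 29.5
tcp_pos: [479.4, 51.6, 331.6]
eef_rot: [0.004, -0.001, 1.0, 0.005]
ft_force: [-0.1, -0.0, -2.1]
finger_gap: 0.386
```

```bash
python3 -c "
from h import *
st(2);show('wrist','w15')"
```

```text
t 29.55 tcp [479.4  51.6 331.6] sd [0.   0.05 0.01] yaw -179.84 zax [ 0.008  0.009 -1.   ] F [ 0.   0.  -1.8] gap 34.0
```

View pics/w15.png

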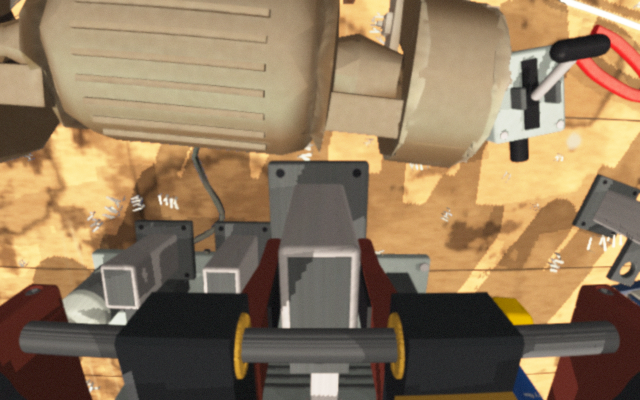

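```bash
python3 -c "
from h import *
crop('w15','w15a',80,200,360,200,2.2)"
```

```text
(no output)
```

View pics/w15a.png

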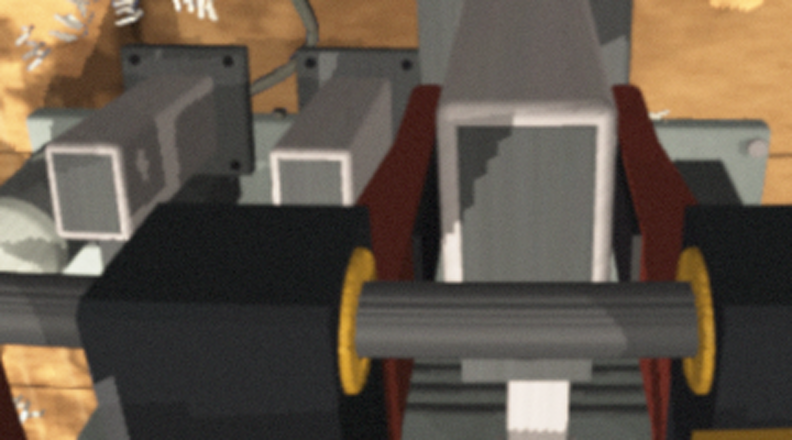

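```bash
python3 - <<'E'
from h import *
M=cm('wrist')
U=lambda n,p,h:print(n,unproj('wrist',[(a/2.2+80,b/2.2+200) for a,b in p],h,M).round(1)[:,:2].tolist())
U('base',[(40,114),(680,123),(760,125)],16)
U('held -x edge',[(440,103),(617,103)],331.6-46)
U('C back edge',[(272,153),(352,153)],145);U('D back edge',[(48,148),(120,146)],145)
U('keeper2 ',[(508,400),(568,400)],138);U('keeper2 ',[(508,380),(568,380)],156)
# same in yaw0 pic w9? 
E
```

```text
base [[592.3, -227.9], [596.7, 144.2], [598.5, 191.0]]
held -x edge [[455.9, 37.2], [455.9, 69.1]]
C back edge [[544.3, -45.3], [544.1, -13.6]]
D back edge [[543.4, -136.7], [541.9, -106.4]]
keeper2  [[676.7, 46.5], [676.9, 74.1]]
keeper2  [[647.0, 46.9], [647.2, 72.4]]
```

Call:
jog_arm --grip '[2.5,2.5,2.5,2.5,2.5,2.5,2.5]' --offset '[[1.7,0.4,0],[1.7,0.4,-1],[0,0,-3],[0,0,-3],[0,0,-2],[0,0,0],[0,0,0]]' --turn '[[0,0,-0.6],[0,0,0],[0,0,0],[0,0,0],[0,0,0],[0,0,0],[0,0,0]]'

```text
time_s: 30.48
tcp_pos: [522.7, 65.4, 239.8]
eef_rot: [0.008, 0.002, 1.0, 0.005]
ft_force: [-0.6, -0.1, -2.0]
finger_gap: 0.387
```

```bash
python3 -c "
from h import *
st(2)"
```

```text
t 30.525 tcp [522.7  65.4 239.9] sd [0.03 0.03 0.07] yaw 179.72 zax [ 0.016  0.01  -1.   ] F [-0.4 -0.5 -2. ] gap 34.0
```

Call:
jog_arm --grip '[2.5,2.5,2.5,2.5,2.5,2.5]' --offset '[[-0.4,-0.6,-1.0],[0,0,-0.6],[0,0,0],[1.4,0,0],[1.0,0,0],[0,0,0]]' --turn '[[0,0.3,-0.4],[0,0,0],[0,0,0],[0,0,0],[0,0,0],[0,0,0]]'

```text
time_s: 31.28
tcp_pos: [545.6, 59.0, 225.0]
eef_rot: [0.007, 0.006, 1.0, 0.005]
ft_force: [0.1, -0.6, -2.3]
finger_gap: 0.382
```

```bash
python3 -c "
from h import *
st(2);show('side','s16');crop('s16','s16z',200,150,160,110,5)
show('wrist','w16')"
```

```text
t 31.325 tcp [545.4  59.  224.9] sd [0.2  0.   0.02] yaw 179.26 zax [ 0.014  0.011 -1.   ] F [ 0.8 -0.9 -2.7] gap 33.8
```

View pics/s16z.png

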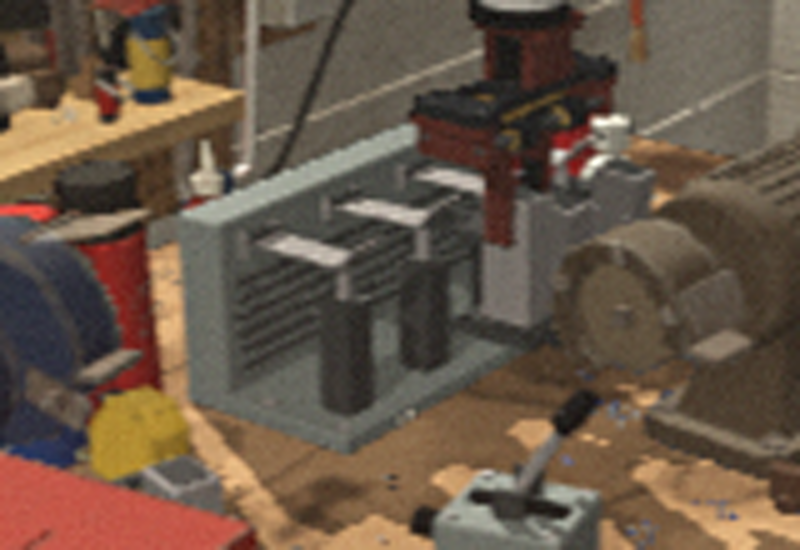

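View pics/w16.png

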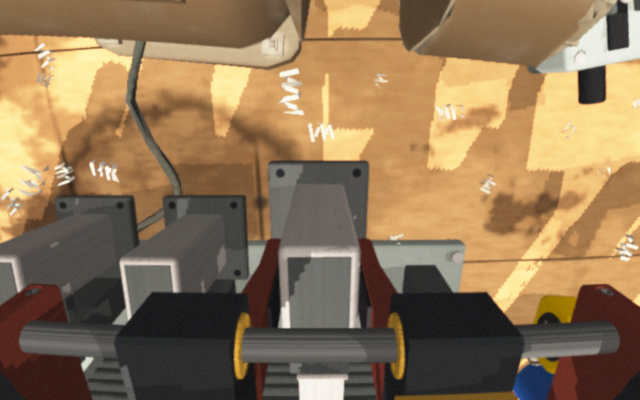

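Call:
jog_arm --grip '[2.5,2.5,2.5,2.5,2.5,2.5]' --offset '[[0.9,0,-0.2],[0.9,0,0],[0.7,0,0],[0.3,0.03,0],[0,0,0],[0,0,0]]' --turn '[[0,0.2,0],[0,0,0],[0,0,0],[0,0,0],[0,0,0],[0,0,0]]'

```text
time_s: 32.17
tcp_pos: [574.2, 59.3, 222.5]
eef_rot: [0.005, 0.006, 1.0, 0.005]
ft_force: [-0.2, -1.2, -2.6]
finger_gap: 0.385
```

```bash
python3 -c "
from h import *
st(2);show('side','s17');crop('s17','s17z',200,150,160,110,5)"
```

```text
t 32.225 tcp [574.2  59.3 222.5] sd [0.01 0.01 0.01] yaw 179.27 zax [ 0.009  0.011 -1.   ] F [-0.3  0.  -2.5] gap 33.9
```

View pics/s17z.png

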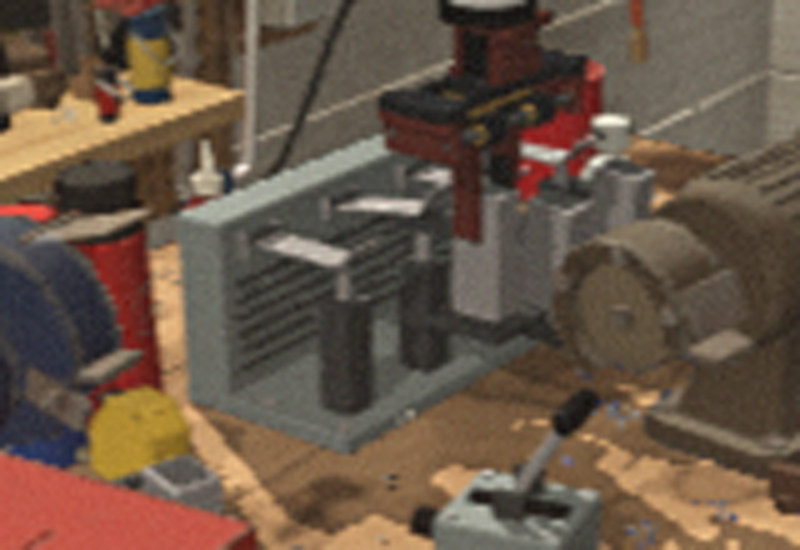

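Call:
jog_arm --grip '[2.5,2.5,2.5,2.5]' --offset '[[0,0,-0.5],[0,0,-0.5],[0,0,-0.4],[0,0,0]]' --turn '[[0,0,0],[0,0,0],[0,0,0],[0,0,0]]'

```text
time_s: 32.78
tcp_pos: [574.5, 59.3, 207.9]
eef_rot: [0.005, 0.006, 1.0, 0.005]
ft_force: [1.6, -1.0, -2.2]
finger_gap: 0.384
```

```bash
python3 -c "
from h import *
st(2);show('side','s18');crop('s18','s18z',200,150,160,110,5)"
```

```text
t 32.825 tcp [574.5  59.3 207.9] sd [0.01 0.02 0.04] yaw 179.27 zax [ 0.011  0.011 -1.   ] F [ 1.5 -0.8 -2.4] gap 34.1
```

View pics/s18z.png

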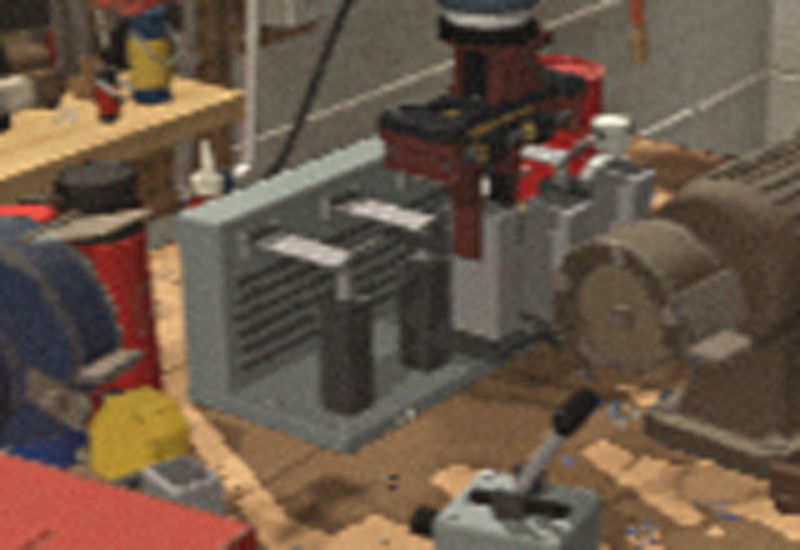

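Call:
jog_arm --grip '[2.5,2.5,2.5,2.5,2.5]' --offset '[[0.05,0,-0.6],[0,0,-0.6],[0,0,-0.3],[0,0,-0.1],[0,0,0]]' --turn '[[0,0,0],[0,0,0],[0,0,0],[0,0,0],[0,0,0]]'

```text
time_s: 33.5
tcp_pos: [574.7, 59.4, 191.0]
eef_rot: [0.005, 0.006, 1.0, 0.005]
ft_force: [-0.7, 0.0, -0.3]
finger_gap: 0.385
```

Call:
jog_arm --grip '[4,5.5,5.5,5.5,5.5,5.5,7,7,7,7,7,7,7,7,7,7,7,7,7]' --offset '[[0,0,0],[0,0,0],[0,0,0],[0,0,0],[0,0,1.5],[-0.3,0,3],[-1,0,4],[0,0,4],[0,3,2],[0,4,0],[0,4,0],[0,5,0],[0,5,0],[0,5,0],[0,5,0],[0,4,0],[0,2,0],[0,0,0],[0,0,0]]' --turn '[[0,0,0],[0,0,0],[0,0,0],[0,0,0],[0,0,0],[0,0,0],[0,0,0],[0,0,0],[0,0,-3],[0,0,-3],[0,0,-3],[0,0,-3],[0,0,-3],[0,0,0],[0,0,0],[0,0,0],[0,0,0],[0,0,0],[0,0,0]]'

```text
time_s: 35.88
tcp_pos: [560.3, 438.7, 357.8]
eef_rot: [0.013, 0.143, 0.99, 0.007]
ft_force: [-0.4, 0.1, 0.0]
finger_gap: 0.797
```

```bash
python3 -c "
from h import *
st(2);show('side','s19');crop('s19','s19z',200,150,160,110,5)
show('wrist','w19')"
```

```text
t 35.925 tcp [560.3 438.6 357.8] sd [0.05 0.1  0.01] yaw 163.54 zax [ 0.028  0.011 -1.   ] F [-0.3 -0.2  0. ] gap 69.8
```

View pics/s19z.png

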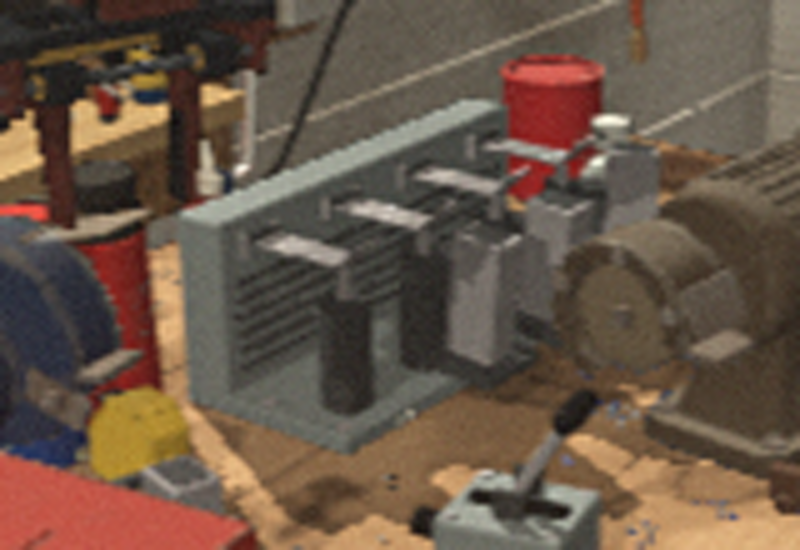

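View pics/w19.png

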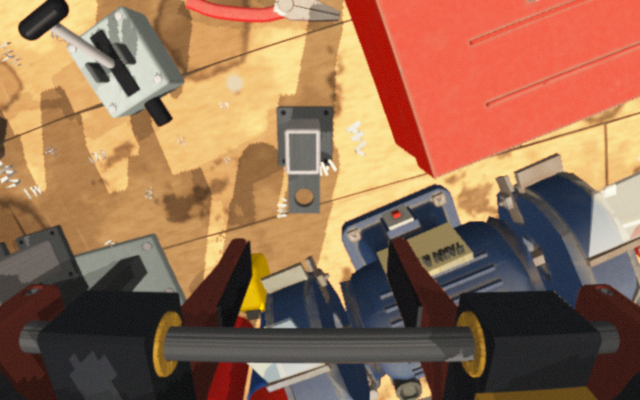

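```bash
python3 - <<'E'
from h import *
def tri(a,b):
    A=[]
    for c,uv in(('top',a),('side',b)):
        K,d,R,t=cm(c);n=cv2.undistortPoints(np.array([[uv]],float),K,d).ravel();P=np.c_[R,t];A+= [n[0]*P[2]-P[0],n[1]*P[2]-P[1]]
    X=np.linalg.svd(np.array(A))[2][-1];return X[:3]/X[3]
print('toolbox',tri((151,262),(252,262)))
i=cv2.imread('pics/side0.png')[220:370,80:270];cv2.imwrite('pics/tb.png',cv2.resize(i,None,fx=4,fy=4))
crop('w19','w19z',265,95,85,130,4.5)
i=cv2.imread('pics/t12.png')[190:290,0:200];cv2.imwrite('pics/tb2.png',cv2.resize(i,None,fx=4,fy=4))
E
```

```text
toolbox [401.28015198 494.8498658  118.19243966]
```

View pics/tb.png

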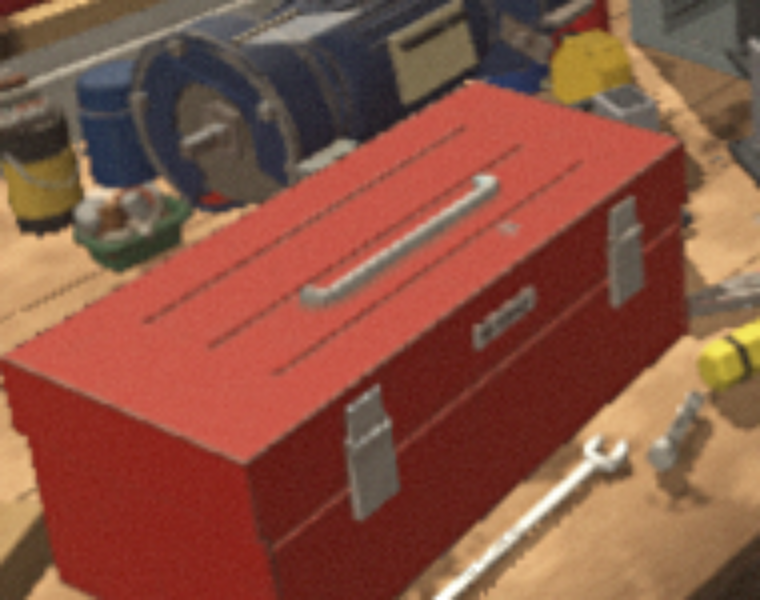

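View pics/w19z.png

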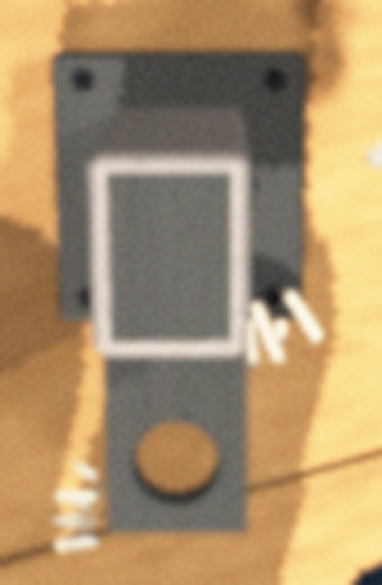

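```bash
python3 - <<'E'
from h import *
i=cv2.imread('pics/top0.png')[180:290,0:220];cv2.imwrite('pics/tb2.png',cv2.resize(i,None,fx=3.6,fy=3.6))
E
```

```text
(no output)
```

View pics/tb2.png

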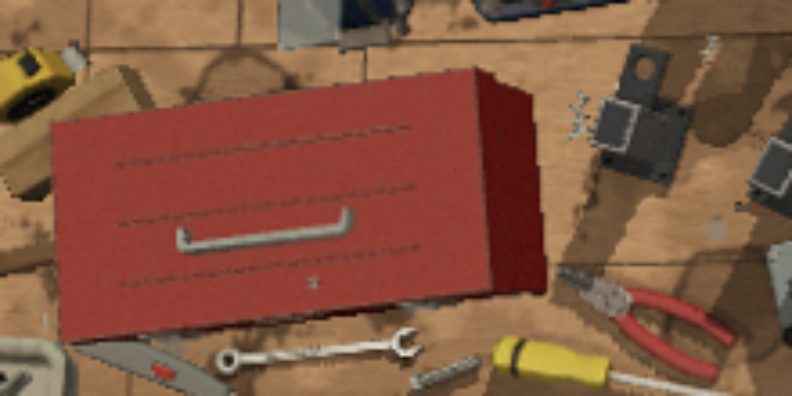

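```bash
python3 - <<'E'
from h import *
def tri(a,b):
    A=[]
    for c,uv in(('top',a),('side',b)):
        K,d,R,t=cm(c);n=cv2.undistortPoints(np.array([[uv]],float),K,d).ravel();P=np.c_[R,t];A+= [n[0]*P[2]-P[0],n[1]*P[2]-P[1]]
    X=np.linalg.svd(np.array(A))[2][-1];return X[:3]/X[3]
print('toolbox',tri((136.1,260.6),(251,256)),tri((132.8,198.9),(198.7,240.5)))
M=cm('wrist')
s=lambda *p:[(x/4.5+265,y/4.5+95) for x,y in p]
p=fit(M,*s((177,461)),s((246,354),(96,354),(89,155),(250,155)),[534,430,-.27])
st()
E
```

```text
toolbox [395.52485595 520.06028772 153.34320633] [579.62784923 535.93788856 152.91154771]
x 535.8 y 435.1 yaw -16.7 res [[-0.2, 0.3], [1.1, 0.9], [-0.9, 1.0], [-0.5, -1.0], [0.5, -1.0]]
t 36.025 tcp [560.5 438.5 357.8] sd [0. 0. 0.] yaw 163.52 zax [ 0.028  0.011 -1.   ] F [0.6 0.4 0.1] gap 70.6
```

Call:
jog_arm --grip '[7,7,7,7,7,7,7]' --offset '[[-2.3,-0.5,0],[0,0,-4],[0,0,-4],[0,0,-4],[0,0,-3],[0,0,0],[0,0,0]]' --turn '[[-0.6,1.6,-0.2],[0,0,0],[0,0,0],[0,0,0],[0,0,0],[0,0,0],[0,0,0]]'

```text
time_s: 36.9
tcp_pos: [539.6, 427.1, 207.9]
eef_rot: [0.001, 0.149, 0.989, 0.001]
ft_force: [-0.5, 0.5, 1.0]
finger_gap: 0.796
```

```bash
python3 -c "
from h import *
st(2);show('wrist','w20')"
```

```text
t 36.95 tcp [539.6 427.  207.9] sd [0.04 0.02 0.03] yaw 162.88 zax [ 0.003  0.002 -1.   ] F [-0.2  0.1  0.1] gap 70.2
```

View pics/w20.png

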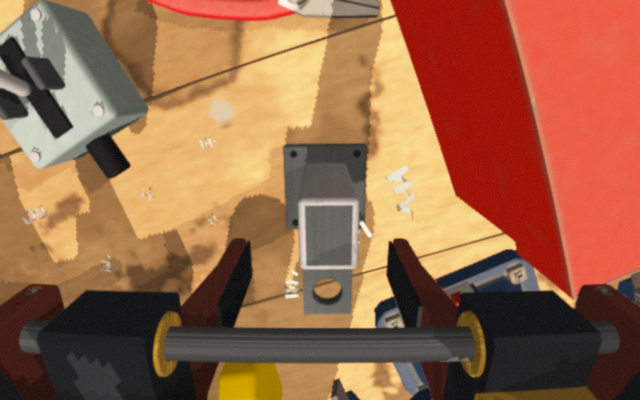

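Call:
jog_arm --grip '[7,7,7,7,7,4,2.5,2.5,2.5,2.5,2.5]' --offset '[[-0.25,0.7,-0.5],[0,0,0],[0,0.05,-2],[0,0,-1.7],[0,0,0],[0,0,0],[0,0,0],[0,0,0],[0,0,0],[0,0,0],[0,0,0]]' --turn '[[0,0,0.4],[0,0,0],[0,0,0],[0,0,0],[0,0,0],[0,0,0],[0,0,0],[0,0,0],[0,0,0],[0,0,0],[0,0,0]]'

```text
time_s: 38.38
tcp_pos: [537.2, 435.6, 165.5]
eef_rot: [0.002, 0.145, 0.989, 0.003]
ft_force: [0.1, 0.2, -1.3]
finger_gap: 0.389
```

```bash
python3 -c "
from h import *
st(2)"
```

```text
t 38.425 tcp [537.2 435.6 165.5] sd [0.01 0.   0.  ] yaw 163.33 zax [ 0.005  0.004 -1.   ] F [ 0.5  0.3 -0.9] gap 33.8
```

Call:
jog_arm --grip '[2.5,2.5,2.5,2.5,2.5,2.5,2.5,2.5,2.5,2.5,2.5,2.5,2.5]' --offset '[[0,0,3],[0,0,5],[0,0,5],[0,-1,3],[-0.5,-3,1],[-0.5,-4,0],[-0.5,-5,0],[-0.5,-5,0],[-0.5,-4,0],[0,-3,0],[0,-1.5,0],[0,0,0],[0,0,0]]' --turn '[[0,0,0],[0,0,0],[0,0,0],[0,0,3],[0,0,3],[0,0,3],[0,0,3],[0,0,3],[0,0,1],[0,0,0],[0,0,0],[0,0,0],[0,0,0]]'

```text
time_s: 40.05
tcp_pos: [507.5, 163.2, 337.4]
eef_rot: [0.001, 0.0, 1.0, 0.001]
ft_force: [0.1, 0.5, -3.4]
finger_gap: 0.389
```

```bash
python3 -c "
from h import *
st(2);show('wrist','w21');crop('w21','w21a',80,200,360,200,2.2)"
```

```text
t 40.1 tcp [507.5 163.2 337.4] sd [0.01 0.06 0.01] yaw 179.99 zax [ 0.002  0.002 -1.   ] F [-0.2  0.8 -3.2] gap 34.1
```

View pics/w21a.png

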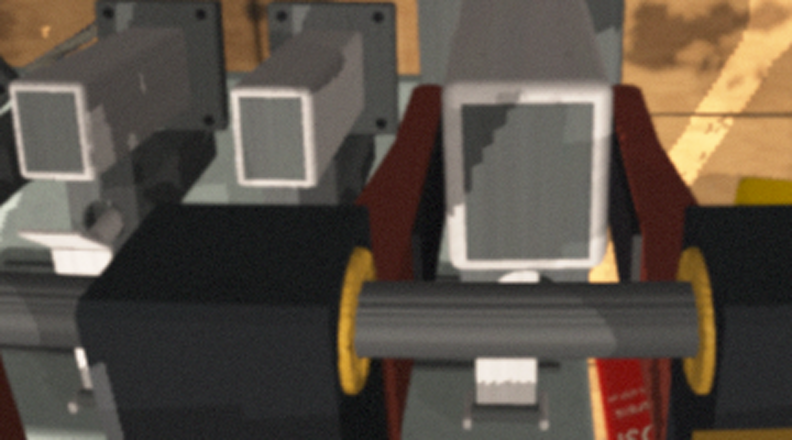

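```bash
python3 - <<'E'
from h import *
M=cm('wrist')
U=lambda n,p,h:print(n,unproj('wrist',[(a/2.2+80,b/2.2+200) for a,b in p],h,M).round(1)[:,:2].tolist())
U('held',[(443,85),(612,85),(605,268),(452,268)],281.9)
U('keeper3 ',[(477,380),(537,380)],138)
U('B',[(233,90),(313,90),(316,186),(236,183)],145)
E
```

```text
held [[484.3, 148.1], [484.4, 180.6], [526.3, 180.7], [526.2, 148.5]]
keeper3  [[695.8, 141.9], [695.8, 169.6]]
B [[546.6, 50.1], [546.4, 81.8], [589.0, 79.2], [588.0, 46.2]]
```

Call:
jog_arm --grip '[2.5,2.5,2.5,2.5,2.5,2.5,2.5]' --offset '[[0.5,-0.6,0],[0,-0.6,-1],[0,0,-3],[0,0,-3],[0,0,-2],[0,0,0],[0,0,0]]' --turn '[[0,0,-0.6],[0,0,0],[0,0,0],[0,0,0],[0,0,0],[0,0,0],[0,0,0]]'

```text
time_s: 41.02
tcp_pos: [512.8, 150.9, 242.8]
eef_rot: [0.001, 0.005, 1.0, 0.001]
ft_force: [-0.0, -0.3, -2.7]
finger_gap: 0.387
```

```bash
python3 -c "
from h import *
st(2)"
```

```text
t 41.075 tcp [512.8 150.9 242.9] sd [0.03 0.01 0.04] yaw 179.48 zax [ 0.001  0.002 -1.   ] F [ 0.1 -0.3 -3.2] gap 34.1
```

Call:
jog_arm --grip '[2.5,2.5,2.5,2.5,2.5,2.5]' --offset '[[0,0.4,-0.7],[0,0,-0.3],[0,0,0],[1.8,0,0],[1.6,0,0],[0,0,0]]' --turn '[[0,0,0],[0,0,0],[0,0,0],[0,0,0],[0,0,0],[0,0,0]]'

```text
time_s: 41.82
tcp_pos: [548.5, 155.6, 234.3]
eef_rot: [0.002, 0.004, 1.0, 0.002]
ft_force: [-0.2, -0.4, -2.4]
finger_gap: 0.383
```

```bash
python3 -c "
from h import *
st(2);show('wrist','w22')"
```

```text
t 41.875 tcp [548.1 155.5 234.2] sd [0.37 0.03 0.09] yaw 179.50 zax [ 0.003  0.003 -1.   ] F [ 0.  -0.3 -2.7] gap 33.8
```

View pics/w22.png

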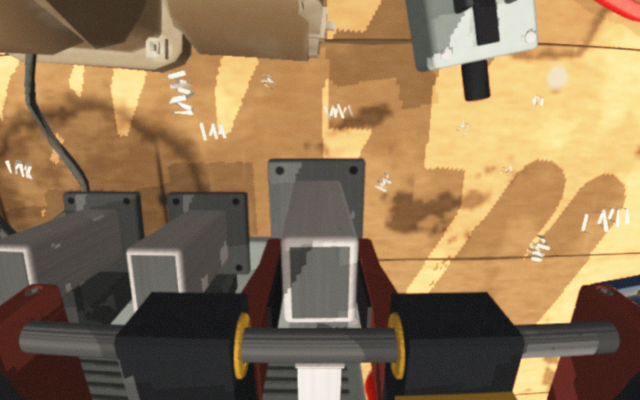

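Call:
jog_arm --grip '[2.5,2.5,2.5,2.5,2.5,2.5]' --offset '[[0.9,0,-0.2],[0.9,0,0],[0.7,0,0],[0.3,-0.03,0],[0,0,0],[0,0,0]]' --turn '[[0,0,0],[0,0,0],[0,0,0],[0,0,0],[0,0,0],[0,0,0]]'

```text
time_s: 42.68
tcp_pos: [576.3, 155.0, 231.5]
eef_rot: [0.001, 0.004, 1.0, 0.001]
ft_force: [-0.4, 0.1, -3.7]
finger_gap: 0.382
```

```bash
python3 -c "
from h import *
st(2);show('side','s23');crop('s23','s23z',200,150,160,110,5)"
```

```text
t 42.725 tcp [576.3 155.  231.5] sd [0.01 0.01 0.  ] yaw 179.52 zax [ 0.002  0.002 -1.   ] F [ 0.3  0.  -3.5] gap 34.1
```

View pics/s23z.png

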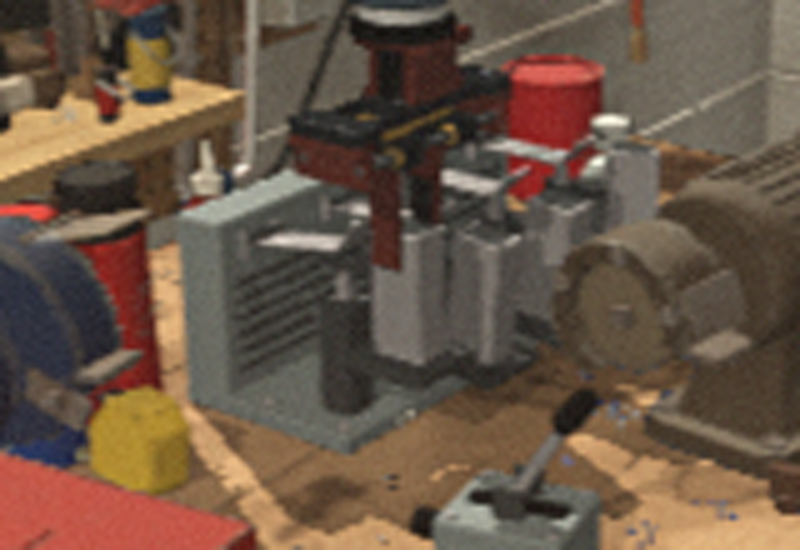

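Keeper 3 is lifted by the eye plate (side view, ~(345,240) in the crop). Lowering.

Call:
jog_arm --grip '[2.5,2.5,2.5,2.5]' --offset '[[0.07,0,-0.5],[0,0,-0.5],[0,0,-0.4],[0,0,0]]' --turn '[[0,0,0],[0,0,0],[0,0,0],[0,0,0]]'

```text
time_s: 43.28
tcp_pos: [576.8, 155.1, 216.5]
eef_rot: [0.001, 0.004, 1.0, 0.001]
ft_force: [0.5, -0.2, -2.8]
finger_gap: 0.386
```

```bash
python3 -c "
from h import *
st(2);show('side','s24');crop('s24','s24z',200,150,160,110,5)"
```

```text
t 43.325 tcp [576.8 155.1 216.6] sd [0.   0.01 0.06] yaw 179.53 zax [ 0.002  0.002 -1.   ] F [ 0.6  0.1 -3. ] gap 34.1
```

View pics/s24z.png

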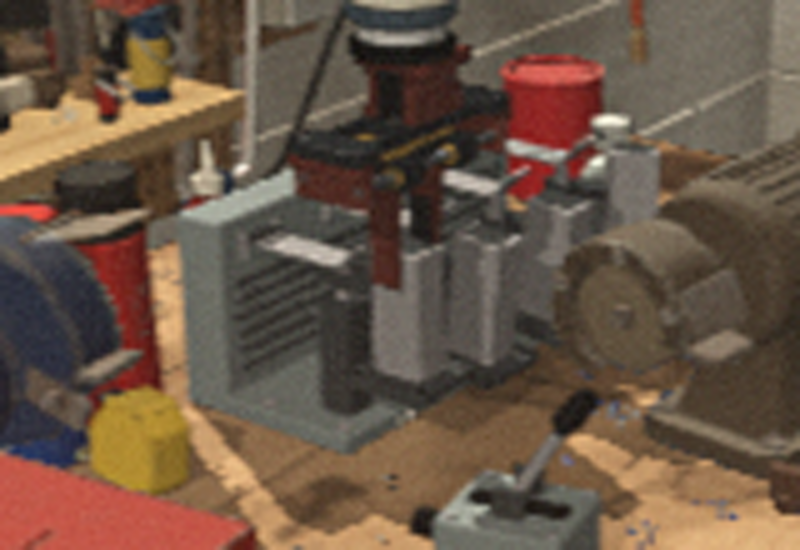

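Eye is on the pin and the keeper has dropped. Down to the post (TCP ≈ 200.5).

Call:
jog_arm --grip '[2.5,2.5,2.5,2.5,2.5]' --offset '[[0,0,-0.6],[0,0,-0.5],[0,0,-0.3],[0,0,-0.1],[0,0,0]]' --turn '[[0,0,0],[0,0,0],[0,0,0],[0,0,0],[0,0,0]]'

```text
time_s: 44.0
tcp_pos: [576.8, 155.1, 200.8]
eef_rot: [0.001, 0.004, 1.0, 0.001]
ft_force: [-0.2, 0.0, -4.0]
finger_gap: 0.384
```

```bash
python3 -c "
from h import *
st(3)"
```

```text
t 44.1 tcp [576.9 155.1 200.9] sd [0.   0.02 0.03] yaw 179.53 zax [ 0.002  0.003 -1.   ] F [ 0.2  0.3 -3.7] gap 33.7
```

Call:
jog_arm --grip '[2.5,2.5,2.5,2.5]' --offset '[[0,0,-0.15],[0,0,-0.1],[0,0,0],[0,0,0]]' --turn '[[0,0,0],[0,0,0],[0,0,0],[0,0,0]]'

```text
time_s: 44.6
tcp_pos: [576.7, 155.0, 199.5]
eef_rot: [0.001, 0.004, 1.0, 0.001]
ft_force: [-0.7, -0.5, 0.6]
finger_gap: 0.385
```

Call:
jog_arm --grip '[4,5.5,5.5,5.5,5.5,5.5,5.5,3,0,0,0,0,0,0,0,0,0,0,0]' --offset '[[0,0,0],[0,0,0],[0,0,0],[0,0,0],[0,0,1.5],[-0.3,0,3],[-1,0,4],[-3,2,4],[-4,2,2],[-4,2,0],[-4,2,0],[-4,2,0],[-3,1,0],[-2,0,0],[-1,0,0],[0,0,0],[0,0,0],[0,0,0],[0,0,0]]' --turn '[[0,0,0],[0,0,0],[0,0,0],[0,0,0],[0,0,0],[0,0,0],[0,0,0],[0,0,-8],[0,0,-9],[0,0,-9],[0,0,-9],[0,0,-9],[0,0,-9],[0,0,-9],[0,0,-9],[0,0,-8],[0,0,0],[0,0,0],[0,0,0]]'

```text
time_s: 46.98
tcp_pos: [306.8, 268.0, 363.7]
eef_rot: [0.009, 0.654, 0.756, 0.007]
ft_force: [-0.3, -0.4, 0.8]
finger_gap: 0.005
```

```bash
python3 -c "
from h import *
st(2);show('side','s25');crop('s25','s25z',200,150,160,110,5);show('top','t25');crop('t25','t25z',150,120,255,150,3);show('wrist','w25')"
```

```text
t 47.025 tcp [306.8 268.  363.6] sd [0.01 0.   0.02] yaw 98.21 zax [ 0.023 -0.002 -1.   ] F [0.1 0.4 0.9] gap 0.1
```

View pics/s25z.png

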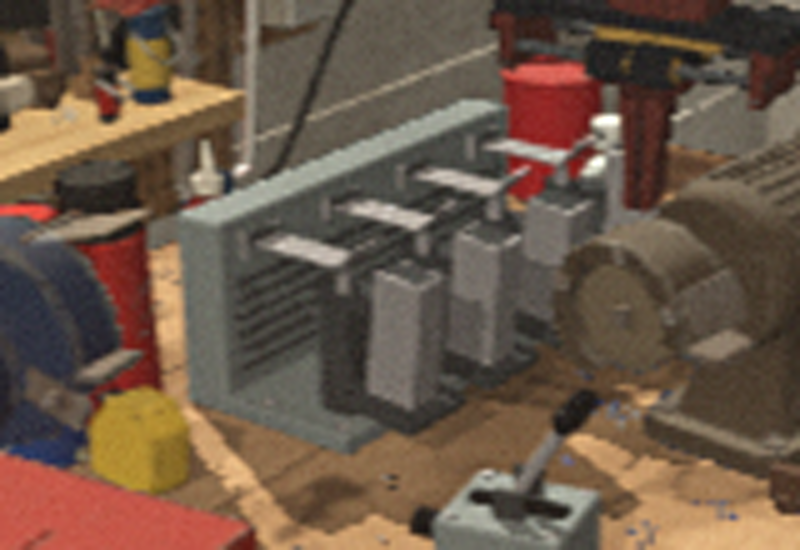

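View pics/t25z.png

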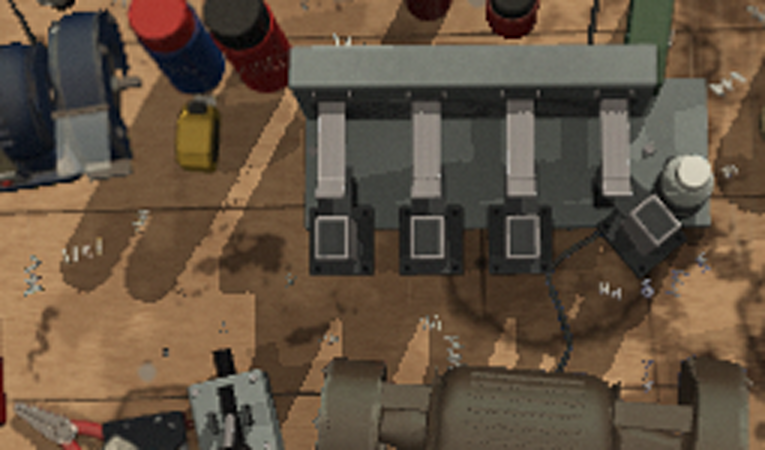

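View pics/w25.png

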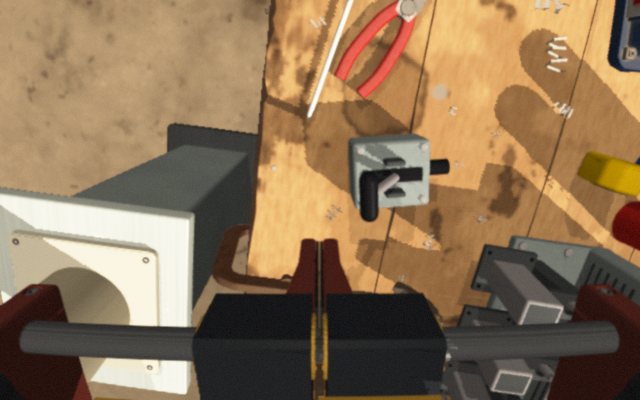

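```bash
python3 - <<'E'
from h import *
f=lambda a,b:(a/3+150,b/3+120)
print(unproj('top',[f(655,222),f(632,218),f(656,196),f(680,224),f(655,249)],145).round(0))
print('others',unproj('top',[f(522,237),f(427,237),f(332,236)],145).round(0))
crop('t25','t25y',325,140,80,75,8);crop('s25','s25y',300,160,50,50,10)
E
```

```text
[[ 578. -167.  145.]
 [ 583. -145.  145.]
 [ 605. -169.  145.]
 [ 576. -192.  145.]
 [ 551. -166.  145.]]
others [[566. -35. 145.]
 [568.  59. 145.]
 [571. 153. 145.]]
```

View pics/t25y.png

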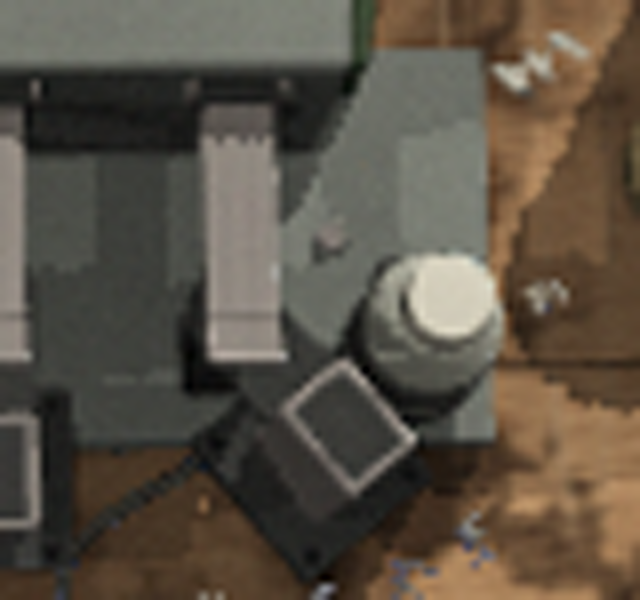

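Call:
jog_arm --grip '[0,0,2,4,4.4,4.4,4.4,4.4,4.4,4.4,4.4,4.4,4.4]' --offset '[[2,-3,0],[2.5,-4.5,0],[2.5,-5,0],[2.5,-5,0],[2.5,-5,0],[2.5,-5,0],[2.5,-5,0],[2.5,-5,0],[2,-4,0],[1,-3,-1],[0.5,-1,-1],[0,0,0],[0,0,0]]' --turn '[[0,1.3,0],[0,0,-6],[0,0,-7],[0,0,-7],[0,0,-7],[0,0,-7],[0,0,-7],[0,0,-7],[0,0,-6],[0,0,-6],[0,0,0],[0,0,0],[0,0,0]]'

```text
time_s: 48.8
tcp_pos: [542.3, -202.2, 341.3]
eef_rot: [-0.001, 0.949, 0.316, -0.001]
ft_force: [-0.1, -0.7, -0.3]
finger_gap: 0.5
```

```bash
python3 -c "
from h import *
st(2);show('wrist','w26')"
```

```text
t 48.85 tcp [ 542.3 -202.1  341.4] sd [0.01 0.06 0.03] yaw 36.80 zax [-0.002  0.001 -1.   ] F [-0.1 -0.5 -0.5] gap 44.0
```

View pics/w26.png

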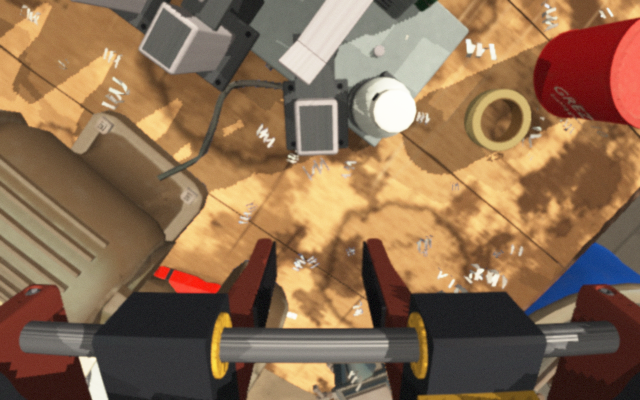

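```bash
python3 -c "
from h import *
crop('w26','w26z',255,20,180,150,4.4)"
```

```text
(no output)
```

View pics/w26z.png

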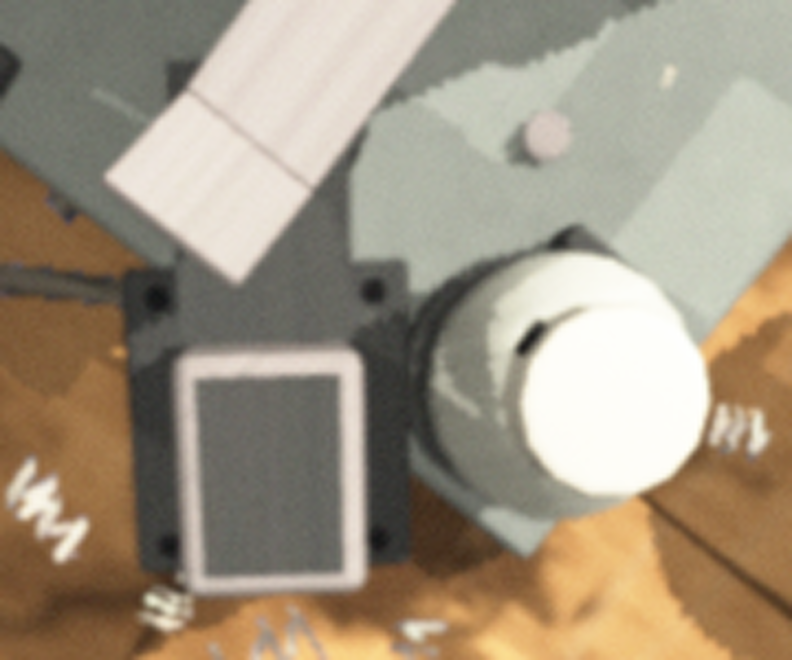

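```bash
python3 - <<'E'
from h import *
M=cm('wrist')
P=unproj('wrist',[(a/4.4+255,b/4.4+20) for a,b in((177,350),(365,348),(368,588),(186,594))],145,M)[:,:2]
print(P.round(1),P.mean(0).round(1)); v=P[0]+P[1]-P[2]-P[3];print(np.degrees(np.arctan2(v[1],v[0])),np.linalg.norm(v)/2,np.linalg.norm(P[0]-P[1]))
c=unproj('wrist',[(616/4.4+255,400/4.4+20)],150,M)[0,:2];print('cap',c)
# in bracket frame
a=np.arctan2(v[1],v[0]);R=np.array([[np.cos(a),np.sin(a)],[-np.sin(a),np.cos(a)]])
print('cap in bracket',R@(c-P.mean(0)),'tcp',R@(bot.get_obs()['tcp_pos'][:2]-P.mean(0)))
print('k front',unproj('wrist',[(a/4.4+255,b/4.4+20) for a,b in((105,178),(238,282))],156,M).round(1))
E
```

```text
[[ 591.2 -140.9]
 [ 611.1 -167. ]
 [ 578.  -193.2]
 [ 557.3 -167.4]] [ 584.4 -167.1]
38.113079050322284 42.679628004717486 32.80380505478469
cap [ 630.36250221 -206.79354591]
cap in bracket [ 11.68924992 -59.57265625] tcp [-54.59518953  -1.58979568]
k front [[ 607.1 -115.9  156. ]
 [ 606.8 -143.1  156. ]]
```

Call:
jog_arm --grip '[4.2,4.2,4.2,4.2,4.2,4.2]' --offset '[[1.5,1.3,0],[1.4,1.3,-1],[0,0,-3],[0,0,-3],[0,0,0],[0,0,0]]' --turn '[[0,0,1.3],[0,0,0],[0,0,0],[0,0,0],[0,0,0],[0,0,0]]'

```text
time_s: 49.65
tcp_pos: [577.1, -168.4, 270.8]
eef_rot: [0.0, 0.944, 0.33, 0.002]
ft_force: [0.2, 0.3, -0.9]
finger_gap: 0.476
```

```bash
python3 -c "
from h import *
st(2)"
```

```text
t 49.7 tcp [ 577.  -168.5  270.8] sd [0.09 0.04 0.  ] yaw 38.57 zax [ 0.003  0.001 -1.   ] F [ 0.   0.1 -0.9] gap 41.9
```

Call:
jog_arm --grip '[4.2,4.2,4.2,4.2,4.2]' --offset '[[-0.6,-0.75,0],[0,0,0],[0,0,-1.5],[0,0,-1.5],[0,0,0]]' --turn '[[0,0,-0.4],[0,0,0],[0,0,0],[0,0,0],[0,0,0]]'

```text
time_s: 50.32
tcp_pos: [570.9, -177.1, 240.9]
eef_rot: [0.001, 0.945, 0.326, 0.003]
ft_force: [-0.2, -0.2, -0.5]
finger_gap: 0.484
```

```bash
python3 -c "
from h import *
st(2);show('wrist','w27');show('side','s27');crop('s27','s27z',270,150,80,60,9)"
```

```text
t 50.375 tcp [ 571.1 -177.1  241.2] sd [0.18 0.04 0.32] yaw 38.10 zax [ 0.007 -0.001 -1.   ] F [-0.2 -0.2  0.3] gap 42.1
```

View pics/w27.png

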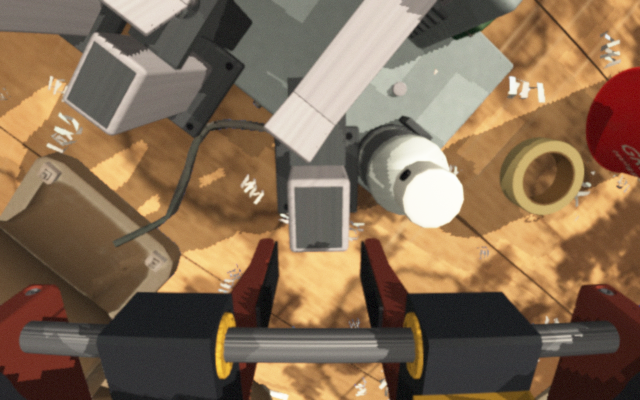

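View pics/s27z.png

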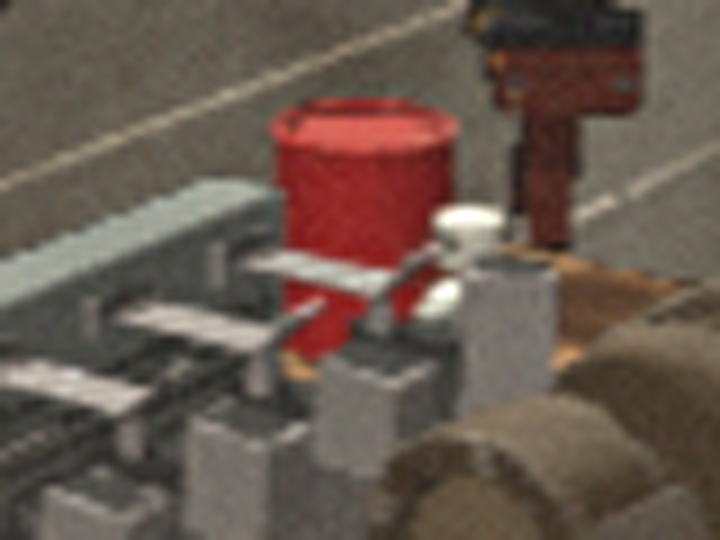

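Call:
jog_arm --grip '[4.2,4.2,4.2,4.2]' --offset '[[0,0.05,-1],[0,0,-1],[0,0,-0.4],[0,0,0]]' --turn '[[0,0.3,0],[0,0,0],[0,0,0],[0,0,0]]'

```text
time_s: 50.98
tcp_pos: [572.1, -176.7, 217.2]
eef_rot: [0.001, 0.945, 0.326, 0.002]
ft_force: [-0.2, 0.2, 0.3]
finger_gap: 0.474
```

```bash
python3 -c "
from h import *
st(2);show('wrist','w28')"
```

```text
t 51.025 tcp [ 572.1 -176.7  217.3] sd [0.03 0.04 0.1 ] yaw 38.11 zax [ 0.004 -0.002 -1.   ] F [-0.4  0.   0.6] gap 41.9
```

View pics/w28.png

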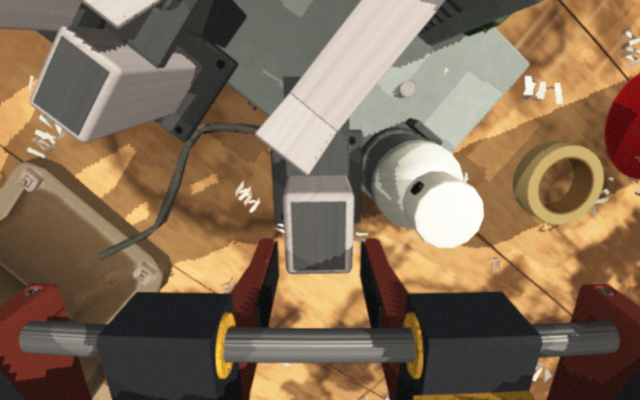

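Call:
jog_arm --grip '[4.2,4.2,4.2,3,2.5,2.5,2.5,2.5]' --offset '[[0,0,-0.9],[0,0,-0.6],[0,0,0],[0,0,0],[0,0,0],[0,0,0],[0,0,0],[0,0,0]]' --turn '[[0,0,0],[0,0,0],[0,0,0],[0,0,0],[0,0,0],[0,0,0],[0,0,0],[0,0,0]]' --squeeze 20

```text
time_s: 52.08
tcp_pos: [572.2, -176.6, 202.0]
eef_rot: [0.001, 0.945, 0.326, 0.002]
ft_force: [0.1, 0.8, -1.0]
finger_gap: 0.387
```

```bash
python3 - <<'E'
from h import *
st(2)
p=np.array([629.5,-131.]);o=bot.get_obs()['tcp_pos'][:2];r=o-p;print(r,np.hypot(*r))
pos=o.copy()
for a in range(3,42,3):
    R=Rn.from_euler('z',-a,degrees=True).as_matrix()[:2,:2];n=p+R@r;print(a,(n-pos).round(1),n.round(1));pos=n
E
```

```text
t 52.125 tcp [ 572.3 -176.6  202. ] sd [0.01 0.   0.01] yaw 38.10 zax [ 0.005 -0.002 -1.   ] F [-0.   0.6 -1.1] gap 34.0
[-57.23023548 -45.60698959] 73.17989718927467
3 [-2.3  3.1] [ 570.  -173.5]
6 [-2.1  3.2] [ 567.8 -170.4]
9 [-2.   3.3] [ 565.8 -167.1]
12 [-1.8  3.4] [ 564.  -163.7]
15 [-1.6  3.5] [ 562.4 -160.2]
18 [-1.4  3.6] [ 561.  -156.7]
21 [-1.3  3.6] [ 559.7 -153.1]
24 [-1.1  3.7] [ 558.7 -149.4]
27 [-0.9  3.7] [ 557.8 -145.7]
30 [-0.7  3.8] [ 557.1 -141.9]
33 [-0.5  3.8] [ 556.7 -138.1]
36 [-0.3  3.8] [ 556.4 -134.3]
39 [-0.1  3.8] [ 556.3 -130.4]
```

Call:
jog_arm --grip '[2.5,2.5,2.5,2.5,2.5,2.5,2.5,2.5]' --offset '[[0,0,0.4],[-0.23,0.31,0],[-0.21,0.32,0],[-0.2,0.33,0],[-0.18,0.34,0],[-0.16,0.35,0],[-0.14,0.36,0],[0,0,0]]' --turn '[[0,0,0],[0,0,-3],[0,0,-3],[0,0,-3],[0,0,-3],[0,0,-3],[0,0,-3],[0,0,0]]'

```text
time_s: 53.12
tcp_pos: [560.8, -154.7, 205.8]
eef_rot: [0.001, 0.985, 0.17, 0.002]
ft_force: [0.6, 0.8, -3.4]
finger_gap: 0.385
```

```bash
python3 -c "
from h import *
st(2)"
```

```text
t 53.175 tcp [ 560.8 -154.7  205.8] sd [0.03 0.05 0.01] yaw 19.63 zax [ 0.004 -0.001 -1.   ] F [ 1.1  0.9 -3.1] gap 34.0
```

Call:
jog_arm --grip '[2.5,2.5,2.5,2.5,2.5,2.5,2.5,2.5,2.5]' --offset '[[-0.12,0.32,0],[-0.1,0.34,0],[-0.08,0.34,0],[-0.06,0.35,0],[-0.05,0.35,0],[-0.03,0.35,0],[-0.01,0.35,0],[0,0,0],[0,0,0]]' --turn '[[0,0,-2.9],[0,0,-2.9],[0,0,-2.9],[0,0,-2.9],[0,0,-2.9],[0,0,-2.9],[0,0,-2.9],[0,0,0],[0,0,0]]'

```text
time_s: 54.3
tcp_pos: [556.8, -130.9, 206.0]
eef_rot: [0.001, 1.0, -0.006, 0.002]
ft_force: [1.6, 1.6, -3.2]
finger_gap: 0.386
```

```bash
python3 -c "
from h import *
st(2);show('wrist','w29')"
```

```text
t 54.35 tcp [ 556.8 -130.9  205.9] sd [0.   0.01 0.01] yaw -0.70 zax [ 0.003 -0.002 -1.   ] F [ 1.3  1.6 -2.7] gap 33.9
```

View pics/w29.png

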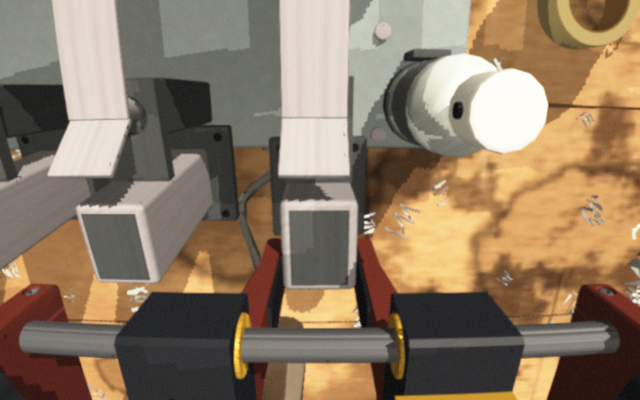

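Call:
jog_arm --grip '[2.5,2.5,2.5,2.5]' --offset '[[0.1,0.1,-0.2],[0,0,-0.15],[0,0,-0.1],[0,0,0]]' --turn '[[0,0,0],[0,0,0],[0,0,0],[0,0,0]]'

```text
time_s: 54.9
tcp_pos: [557.1, -130.1, 201.7]
eef_rot: [0.001, 1.0, -0.006, 0.001]
ft_force: [-1.1, 1.2, 0.3]
finger_gap: 0.387
```

Call:
jog_arm --grip '[4.5,4.5,4.5,4.5,4.5,4.5,4.5,2,0,0,0,0,0,0,0,0,0,0,0,0]' --offset '[[0,0,0],[0,0,0],[0,0,0],[0,0,1.5],[-0.3,0,3],[-1,0,4],[-1,1,4],[-1.5,3,0],[-2,4,0],[-2,4,0],[-2,4,0],[-2,4,0],[-2.5,4,0],[-2.5,4,0],[-2.5,4,0],[-2.5,3,0],[-2,2,0],[0,0,0],[0,0,0],[0,0,0]]' --turn '[[0,0,0],[0,0,0],[0,0,0],[0,0,0],[0,0,0],[0,0,0],[0,0,0],[0,0,10],[0,0,10],[0,0,10],[0,0,10],[0,0,10],[0,0,10],[0,0,10],[0,0,10],[0,0,10],[0,0,9],[0,0,3],[0,0,0],[0,0,0]]'

```text
time_s: 57.4
tcp_pos: [313.9, 249.4, 349.1]
eef_rot: [-0.003, 0.612, 0.791, 0.016]
ft_force: [0.4, -0.4, 0.1]
finger_gap: 0.009
```

```bash
python3 -c "
from h import *
st(2);show('side','s30');crop('s30','s30z',200,150,160,110,5);show('top','t30');crop('t30','t30z',150,120,255,150,3);show('wrist','w30')"
```

```text
t 57.45 tcp [313.9 249.4 349.1] sd [0.05 0.02 0.  ] yaw 104.58 zax [ 0.015  0.028 -0.999] F [ 0.4 -0.2 -0.5] gap 0.8
```

View pics/s30z.png

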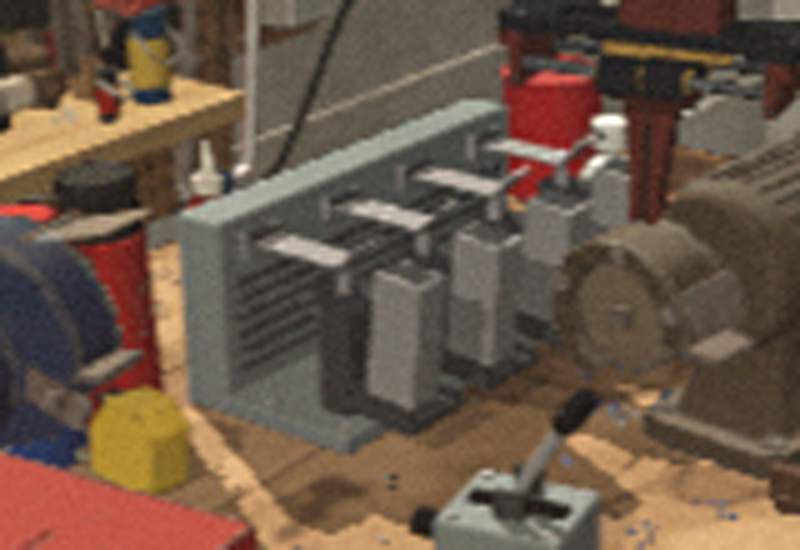

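View pics/t30z.png

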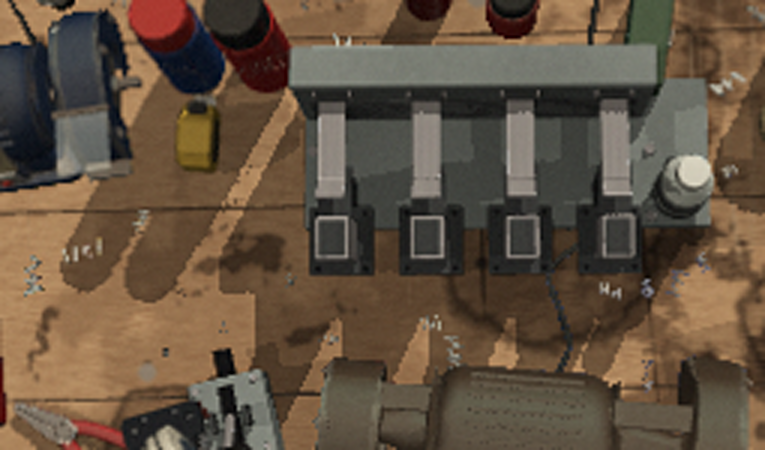

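View pics/w30.png

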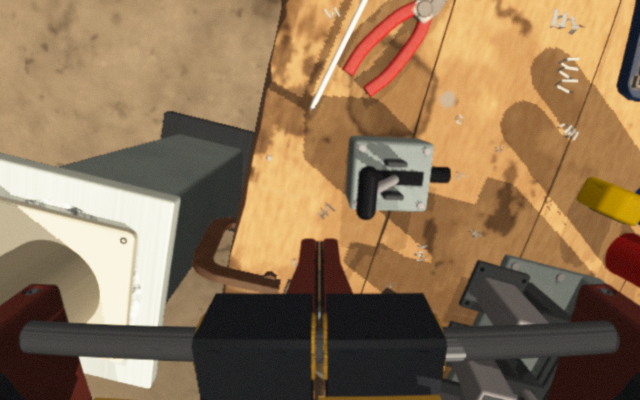

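```bash
python3 - <<'E'
from h import *
M=cm('wrist')
print('bar',unproj('wrist',[(370,168),(367,215),(368.5,191)],135,M).round(1)[:,:2].tolist())
print('box',unproj('wrist',[(350,138),(432,138),(430,212),(347,208)],55,M).round(1)[:,:2].tolist())
E
```

```text
bar [[354.0, 285.0], [363.7, 243.4], [358.6, 265.0]]
box [[340.7, 299.7], [427.1, 322.5], [453.0, 242.1], [358.8, 223.4]]
```

Call:
jog_arm --grip '[0,0,0,0,0,0]' --offset '[[-0.3,0.6,0],[0,0,-4],[0,0,-4],[0,0,-3],[0,0,0],[0,0,0]]' --turn '[[-1.6,0.9,-2],[0,0,0],[0,0,0],[0,0,0],[0,0,0],[0,0,0]]'

```text
time_s: 58.35
tcp_pos: [312.9, 255.1, 237.4]
eef_rot: [0.0, 0.628, 0.778, 0.001]
ft_force: [0.4, -0.2, -0.3]
finger_gap: 0.003
```

```bash
python3 -c "
from h import *
st(2);show('wrist','w31')"
```

```text
t 58.4 tcp [312.9 255.1 237.5] sd [0.02 0.01 0.06] yaw 102.20 zax [ 0.002  0.001 -1.   ] F [-0.1 -0.1 -0.3] gap 0.6
```

View pics/w31.png

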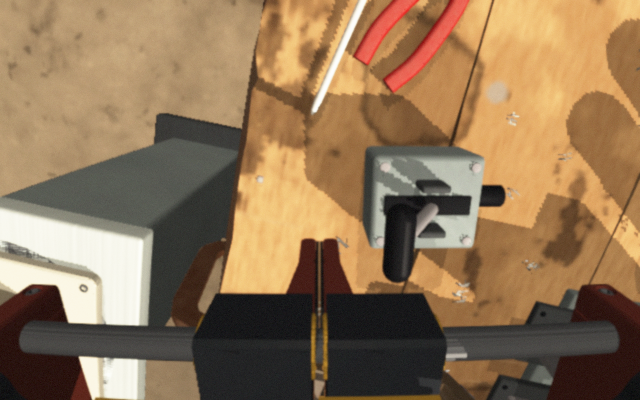

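Call:
jog_arm --grip '[0,0,0,0,0]' --offset '[[0,0,-2],[0,0,-1.8],[0,0,-0.4],[0,0,0],[0,0,0]]' --turn '[[0,0,0],[0,0,0],[0,0,0],[0,0,0],[0,0,0]]'

```text
time_s: 59.08
tcp_pos: [315.8, 257.3, 200.0]
eef_rot: [0.002, 0.628, 0.778, 0.007]
ft_force: [-0.3, 0.4, 0.6]
finger_gap: 0.011
```

Call:
jog_arm --grip '[0,0,0,0,0,0,0]' --offset '[[1.4,0.31,0],[1.4,0.31,0],[1.4,0.31,0],[1.4,0.31,0],[1.4,0.31,0],[0,0,0],[0,0,0]]' --turn '[[0,0,0],[0,0,0],[0,0,0],[0,0,0],[0,0,0],[0,0,0],[0,0,0]]'

```text
time_s: 59.95
tcp_pos: [392.4, 274.3, 200.9]
eef_rot: [0.002, 0.628, 0.778, 0.008]
ft_force: [0.7, -0.4, 0.2]
finger_gap: 0.01
```

```bash
python3 -c "
from h import *
st(2);show('wrist','w32')"
```

```text
t 60.0 tcp [392.4 274.3 200.9] sd [0.   0.03 0.03] yaw 102.15 zax [ 0.013  0.009 -1.   ] F [ 0.5  0.1 -0.3] gap 0.7
```

View pics/w32.png

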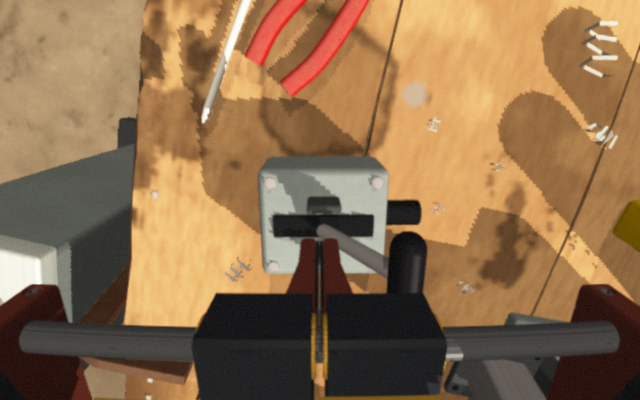

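Call:
jog_arm --grip '[0,0,0,0,0,0,0,0,0,0,0,0,0,0,0,0,0]' --offset '[[-1.5,-0.3,0],[0,0,3],[0,0,5],[0,0,4],[2,-3,1],[2,-4,0],[2.5,-5,0],[2.5,-5,0],[2.5,-5,0],[2.5,-5,0],[2.5,-5,0],[2.5,-5,0],[2.5,-5,0],[2,-4,0],[1,-2,0],[0,0,0],[0,0,0]]' --turn '[[0,0,0],[0,0,0],[0,0,0],[-0.5,0.7,0],[0,0,-7],[0,0,-8],[0,0,-8],[0,0,-8],[0,0,-8],[0,0,-8],[0,0,-8],[0,0,-8],[0,0,-8],[0,0,-8],[0,0,-3],[0,0,0],[0,0,0]]'

```text
time_s: 62.18
tcp_pos: [605.5, -219.7, 331.1]
eef_rot: [-0.005, 0.988, 0.157, -0.003]
ft_force: [-0.0, 0.1, -0.1]
finger_gap: 0.01
```

```bash
python3 -c "
from h import *
st(2);show('side','s33');crop('s33','s33z',200,150,160,110,5);show('wrist','w33')"
```

```text
t 62.225 tcp [ 605.6 -219.7  331.1] sd [0.02 0.06 0.04] yaw 18.05 zax [-0.008  0.009 -1.   ] F [ 0.1 -0.1  0.1] gap 0.4
```

View pics/s33z.png

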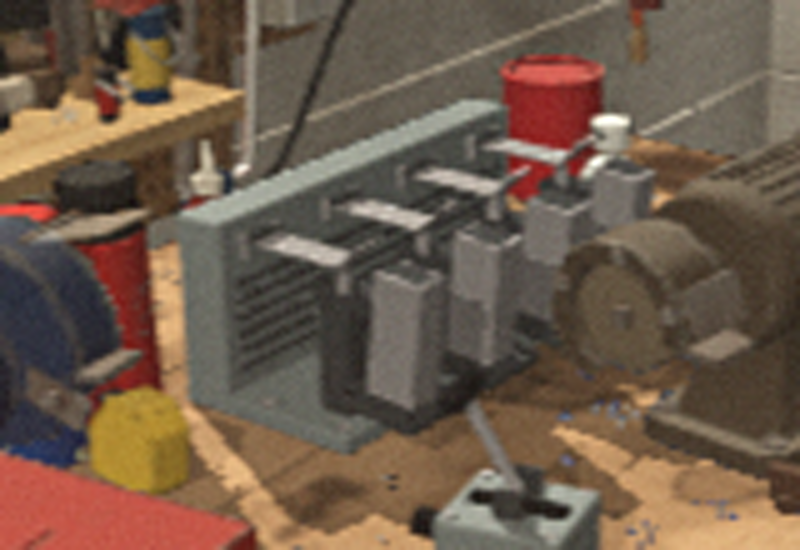

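View pics/w33.png

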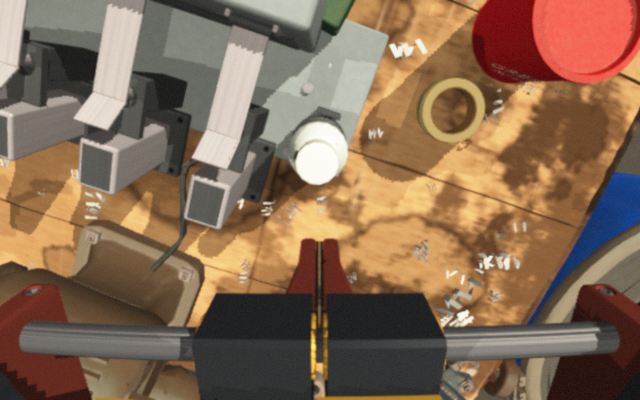

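```bash
python3 - <<'E'
from h import *
print(unproj('wrist',[(318,164)],150))
E
```

```text
[[ 630.86435465 -207.81614149  150.        ]]
```

Call:
jog_arm --grip '[0,0,0,0,0,0]' --offset '[[2.2,1.2,0],[0,0,-3],[0,0,-2.5],[0,0,-0.5],[0,0,0],[0,0,0]]' --turn '[[-0.5,-0.4,0],[0,0,0],[0,0,0],[0,0,0],[0,0,0],[0,0,0]]'

```text
time_s: 63.08
tcp_pos: [633.8, -201.7, 273.5]
eef_rot: [0.002, 0.987, 0.16, 0.003]
ft_force: [-0.1, 0.3, -0.1]
finger_gap: 0.007
```

Call:
jog_arm --grip '[0,0,0,0,0,0]' --offset '[[-0.5,-0.55,0],[0,0,0],[0,0,-1.5],[0,0,-1.5],[0,0,0],[0,0,0]]' --turn '[[0,0,0],[0,0,0],[0,0,0],[0,0,0],[0,0,0],[0,0,0]]'

```text
time_s: 63.82
tcp_pos: [628.5, -208.1, 242.6]
eef_rot: [0.002, 0.987, 0.159, 0.004]
ft_force: [0.5, 0.1, 0.1]
finger_gap: 0.008
```

```bash
python3 -c "
from h import *
st(2);show('wrist','w34');show('side','s34');crop('s34','s34z',260,140,80,60,9)"
```

```text
t 63.875 tcp [ 628.4 -208.1  242.6] sd [0.07 0.02 0.04] yaw 18.34 zax [ 0.008 -0.003 -1.   ] F [-0.   0.1  0. ] gap 0.6
```

View pics/w34.png

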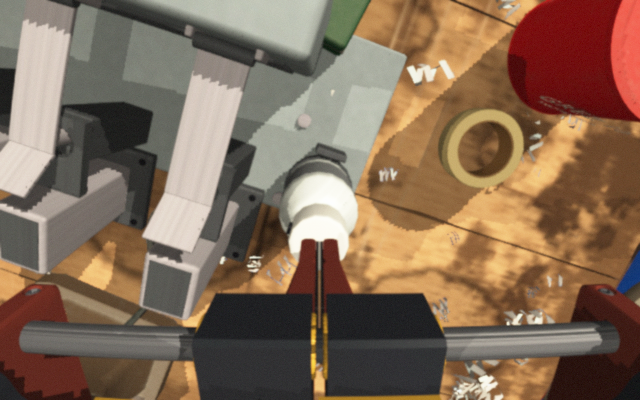

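View pics/s34z.png

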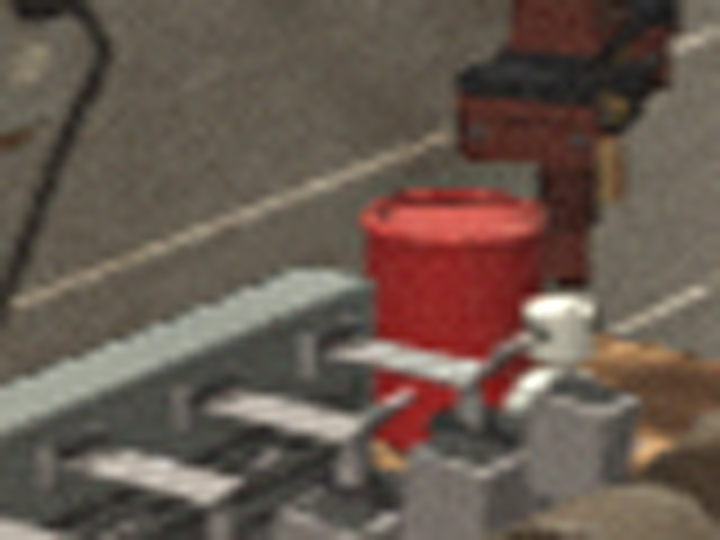

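Call:
jog_arm --grip '[0,0,0,0]' --offset '[[0,0,-0.8],[0,0,-0.5],[0,0,-0.4],[0,0,0]]' --turn '[[0,0,0],[0,0,0],[0,0,0],[0,0,0]]'

```text
time_s: 64.47
tcp_pos: [629.0, -208.2, 226.0]
eef_rot: [0.003, 0.987, 0.159, 0.005]
ft_force: [-2.0, -0.3, 4.0]
finger_gap: 0.004
```

Contact at about 4 N; press on until the hard stop shows.

Call:
jog_arm --grip '[0,0,0,0,0]' --offset '[[0,0,-0.2],[0,0,-0.15],[0,0,-0.1],[0,0,0],[0,0,0]]' --turn '[[0,0,0],[0,0,0],[0,0,0],[0,0,0],[0,0,0]]'

```text
time_s: 65.1
tcp_pos: [629.0, -208.2, 222.7]
eef_rot: [0.003, 0.987, 0.159, 0.005]
ft_force: [-1.5, 0.4, 4.7]
finger_gap: 0.002
```

```bash
python3 -c "
from h import *
st(3)"
```

```text
t 65.2 tcp [ 629.  -208.2  222.7] sd [0.02 0.01 0.01] yaw 18.35 zax [ 0.011 -0.004 -1.   ] F [-2.2  0.7  5. ] gap 0.5
```

Call:
jog_arm --grip '[0,0,0,0,0]' --offset '[[0,0,-0.2],[0,0,-0.1],[0,0,0],[0,0,0],[0,0,0]]' --turn '[[0,0,0],[0,0,0],[0,0,0],[0,0,0],[0,0,0]]'

```text
time_s: 65.82
tcp_pos: [628.9, -208.2, 222.8]
eef_rot: [0.003, 0.987, 0.159, 0.005]
ft_force: [-1.6, 0.2, 4.4]
finger_gap: 0.006
```

```bash
python3 -c "
from h import *
st(3)"
```

```text
t 65.925 tcp [ 629.  -208.2  222.7] sd [0.01 0.01 0.02] yaw 18.36 zax [ 0.012 -0.004 -1.   ] F [-1.7  0.7  4.6] gap 0.5
```

Call:
jog_arm --grip '[0,0,0,0,0,0,0,0]' --offset '[[0,0,-0.3],[0,0,-0.3],[0,0,-0.3],[0,0,-0.3],[0,0,-0.3],[0,0,-0.3],[0,0,-0.3],[0,0,-0.3]]' --turn '[[0,0,0],[0,0,0],[0,0,0],[0,0,0],[0,0,0],[0,0,0],[0,0,0],[0,0,0]]'

```text
time_s: 66.92
tcp_pos: [628.9, -208.2, 221.9]
eef_rot: [0.004, 0.987, 0.16, 0.007]
ft_force: [-10.7, 4.5, 25.9]
finger_gap: 0.005
```

```bash
python3 -c "
from h import *
st(2);show('side','s35');crop('s35','s35z',260,140,80,60,9)"
```

```text
t 66.975 tcp [ 628.9 -208.2  221.9] sd [0.01 0.01 0.  ] yaw 18.39 zax [ 0.015 -0.006 -1.   ] F [-10.6   3.9  26.1] gap 0.6
```

View pics/s35z.png

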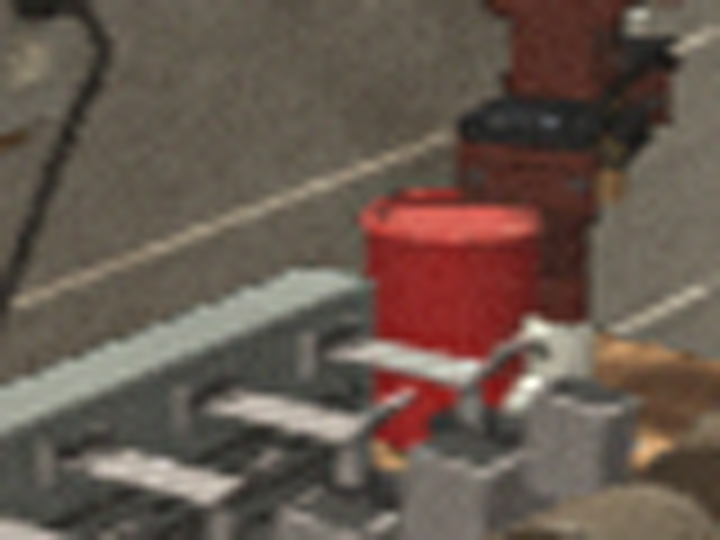

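Call:
jog_arm --grip '[0,0,0,0,0,0,0]' --offset '[[0,0,-0.15],[0,0,-0.15],[0,0,-0.15],[0,0,-0.15],[0,0,-0.15],[0,0,-0.15],[0,0,-0.15]]' --turn '[[0,0,0],[0,0,0],[0,0,0],[0,0,0],[0,0,0],[0,0,0],[0,0,0]]'

```text
time_s: 67.9
tcp_pos: [628.7, -208.1, 222.1]
eef_rot: [0.005, 0.987, 0.16, 0.008]
ft_force: [-6.9, 3.6, 15.5]
finger_gap: 0.006
```

Held firmly on the stop for well over half a second. Release and return to the switch, now from its far (+x) side.

Call:
jog_arm --grip '[0,0,0,0,0,0,0,0,0,0,0,0,0,0,0,0,0]' --offset '[[0,0,1.5],[0,0,3],[0,0,4],[-1,3,3],[-1.5,4,0],[-1.5,5,0],[-1.5,5,0],[-1.5,5,0],[-1.5,5,0],[-1.5,5,0],[-1.5,5,0],[-1.5,5,0],[-1.5,5,0],[-1,3,0],[0,0,0],[0,0,0],[0,0,0]]' --turn '[[0,0,0],[0,0,0],[0.2,0.8,0],[0,0,7],[0,0,8],[0,0,8],[0,0,8],[0,0,8],[0,0,8],[0,0,8],[0,0,8],[0,0,8],[0,0,8],[0,0,5],[0,0,0],[0,0,0],[0,0,0]]'

```text
time_s: 70.03
tcp_pos: [469.4, 304.9, 339.4]
eef_rot: [0.001, 0.609, 0.793, 0.005]
ft_force: [0.6, -0.1, 0.2]
finger_gap: 0.01
```

```bash
python3 -c "
from h import *
st(2);show('wrist','w36');show('side','s36');crop('s36','s36z',200,150,160,110,5)"
```

```text
t 70.075 tcp [469.5 304.9 339.4] sd [0.02 0.06 0.01] yaw 104.90 zax [ 0.009  0.007 -1.   ] F [ 0.6 -0.1  0.2] gap 0.2
```

View pics/w36.png

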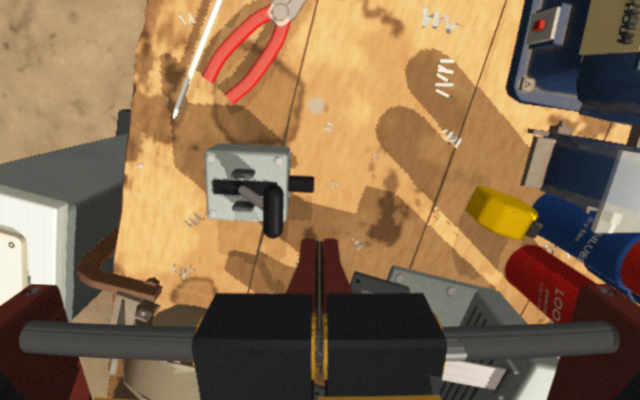

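View pics/s36z.png

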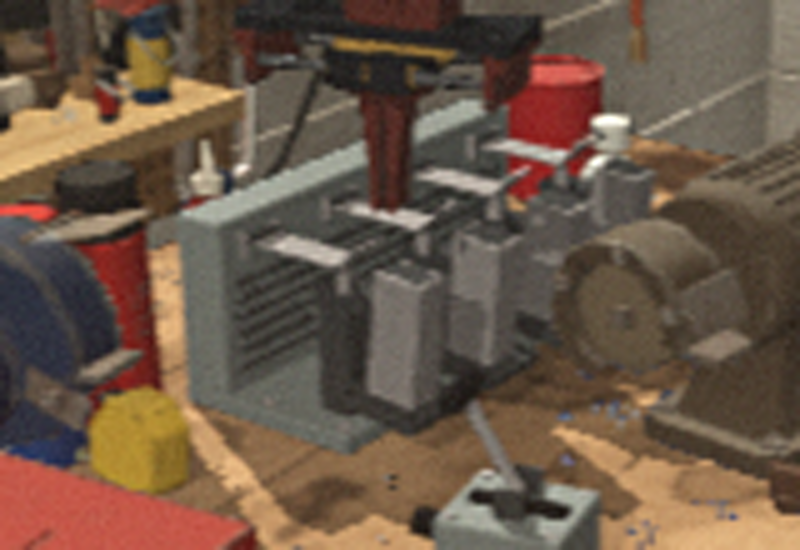

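```bash
python3 - <<'E'
from h import *
p=unproj('wrist',[(273.5,209),(273,187),(274,233)],135);print(p.round(1))
E
```

```text
[[436.2 282.6 135. ]
 [431.5 301.7 135. ]
 [441.5 261.  135. ]]
```

Call:
jog_arm --grip '[0,0,0,0,0,0,0]' --offset '[[1.4,-1.2,0],[0,0,-4],[0,0,-4],[0,0,-3],[0,0,-1],[0,0,0],[0,0,0]]' --turn '[[-0.4,0.5,-2],[0,0,0],[0,0,0],[0,0,0],[0,0,0],[0,0,0],[0,0,0]]'

```text
time_s: 71.05
tcp_pos: [490.9, 288.0, 219.3]
eef_rot: [0.002, 0.628, 0.778, 0.002]
ft_force: [0.7, 0.6, 0.2]
finger_gap: 0.004
```

```bash
python3 -c "
from h import *
st(2);show('wrist','w37')"
```

```text
t 71.1 tcp [490.9 288.1 219.4] sd [0.02 0.04 0.07] yaw 102.13 zax [ 0.006  0.001 -1.   ] F [0.6 0.2 0.1] gap 0.2
```

View pics/w37.png

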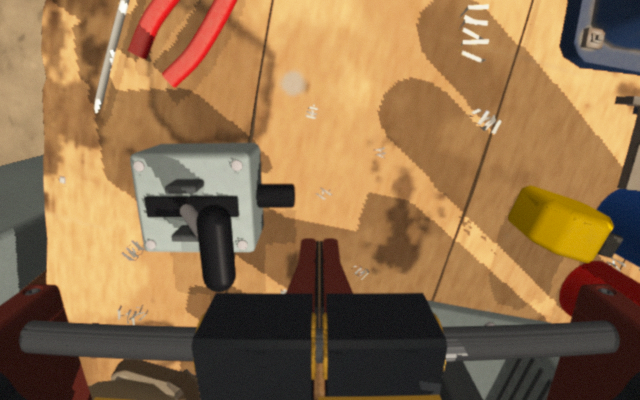

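Call:
jog_arm --grip '[0,0,0,0,0,0,0,0,0,0,0]' --offset '[[0,0.6,-1],[0,0,-1],[0,0,0],[-1.4,-0.31,0],[-1.4,-0.31,0],[-1.4,-0.31,0],[-1.4,-0.31,0],[-1.4,-0.31,0],[-1.0,-0.22,0],[0,0,0],[0,0,0]]' --turn '[[0,0,0],[0,0,0],[0,0,0],[0,0,0],[0,0,0],[0,0,0],[0,0,0],[0,0,0],[0,0,0],[0,0,0],[0,0,0]]'

```text
time_s: 72.53
tcp_pos: [404.6, 276.1, 200.1]
eef_rot: [0.002, 0.628, 0.778, 0.004]
ft_force: [0.6, 0.1, -0.5]
finger_gap: 0.007
```

```bash
python3 -c "
from h import *
st(2);show('wrist','w38')"
```

```text
t 72.575 tcp [404.6 276.1 200. ] sd [0.   0.02 0.03] yaw 102.21 zax [ 0.008  0.003 -1.   ] F [-0.1  0.  -0.3] gap 0.4
```

View pics/w38.png

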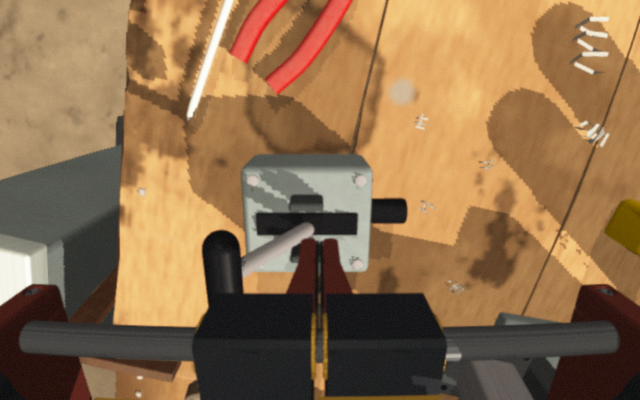

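The lever has fallen to off (bar at ~(220,260), robot side). Back off, lift clear, final check.

Call:
jog_arm --grip '[0,0,0,0,0,0,0,0]' --offset '[[1.5,0.3,0],[0,0,3],[0,0,5],[0,0,5],[0,0,4],[-3,-2,2],[-3,-2,0],[0,0,0]]' --turn '[[0,0,0],[0,0,0],[0,0,0],[0,0,0],[0,0,0],[0,0,0],[0,0,0],[0,0,0]]'

```text
time_s: 73.62
tcp_pos: [367.6, 239.9, 398.2]
eef_rot: [0.004, 0.629, 0.777, 0.007]
ft_force: [1.4, 0.1, -0.9]
finger_gap: 0.006
```

```bash
python3 -c "
from h import *
st(2);show('side','s39');crop('s39','s39z',200,150,160,110,5);show('top','t39');crop('t39','t39z',150,120,255,150,3)"
```

```text
t 73.675 tcp [368.2 240.2 398.4] sd [0.56 0.37 0.15] yaw 102.06 zax [ 0.015  0.006 -1.   ] F [ 1.3  0.3 -0.5] gap 0.4
```

View pics/s39z.png

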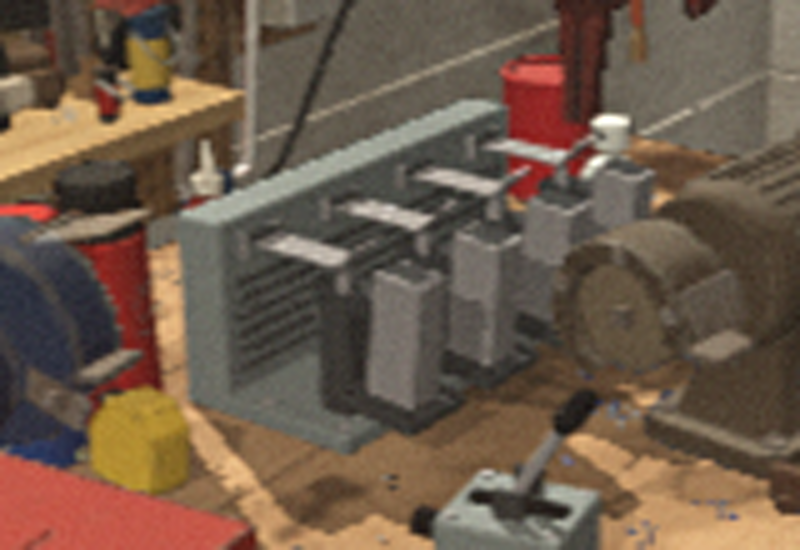

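View pics/t39z.png

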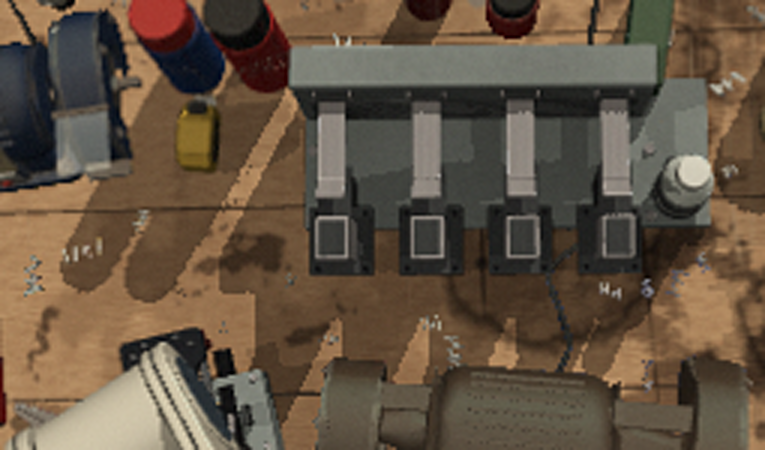

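Call:
jog_arm --grip '[0,0,0]' --offset '[[0,0,0],[0,0,0],[0,0,0]]' --turn '[[0,0,0],[0,0,0],[0,0,0]]'

```text
time_s: 74.15
tcp_pos: [370.7, 241.9, 396.9]
eef_rot: [0.003, 0.629, 0.777, 0.006]
ft_force: [0.4, 0.6, 0.9]
finger_gap: 0.005
```

```bash
python3 -c "
from h import *
st();print(job.close_job())"
```

```text
t 74.15 tcp [370.7 241.9 396.9] sd [0. 0. 0.] yaw 102.06 zax [ 0.013  0.005 -1.   ] F [0.4 0.6 0.9] gap 0.5
the job is handed in; nothing more can be done
None
```

All four brackets hang on pins 0–3. The bracket on pin 0 was knocked round about 38° while I worked elsewhere, so I re-gripped it, turned it back about its pin and seated it again. I then switched the extractor on, pressed the cap to its stop and held it there for over half a second, let it up, and switched the extractor off. The job was handed in at 74 s.

Last side and top pictures, just before handing in: four brackets seated and square to the stand, all keepers looking shut, cap up, lever off. The pliers, tape measure and masking tape were never touched and looked unmoved in the pictures where they showed; the last ones did not show all three.

- **Keepers:** I judged them shut by eye only, because nothing in the state reads their angle.
- **Cap press:** the stop showed as the tool halting at TCP z 221.9 mm with about 26 N, plus a sideways part of about 11 N, which is under the 40 N limit.
- **Wrist camera:** it read about 2 mm off between tool facings, which I corrected for when placing.

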